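# Unlock the bayonet collar of a ring holder and hold it pressed home

### The arm

A 6-joint arm with a two-finger parallel gripper is mounted at the origin on a cart in front of the work surface, level with it; the furniture and walls round the work are solid. World frame = base frame: x ahead of the robot, y to its left, z up, the work surface at z = 0. Lengths are in m, angles in rad, forces in N, time in s.
With the tool pointing down it reaches from about 0.25 to 0.775 m from the base axis. Payload 4 kg.
Tool frame: the origin (TCP) lies at the centre of the arm's flange, where the gripper is bolted on; the fingertips stand 199 mm ahead of it and the grasp point (between the pads) lies 180 mm ahead of it; z points along the fingers, y is the line along which they close (so a half turn about z gives the same grasp; the last joint's range is limited). The gripper opens to 94 mm and grips with 3 to 60 N. Pads are 16 mm wide; open, the fingers measure 119 mm over their backs; the gripper's body (75 mm by 177 mm) begins 78 mm behind the grasp point.
Start: joints at [-1.359, 0.087, 1.371, -0, 1.684, -0.103], TCP at [0.17, -0.523, 0.405] pointing down, gripper open.
Joint ranges: [-3.1, 3.1], [-0.76, 2.03], [0.27, 2.55], [-1.08, 4.22], [0.17, 2.65], [-2.57, 2.57]. Speed limits (rad/s): [2.79, 2.79, 3.14, 3.14, 3.14, 3.14].

### API

Orientations are given as [roll, pitch, yaw] about the fixed x, y, z axes, in that order (R = Rz(yaw) Ry(pitch) Rx(roll)).
In Python, from bench import robot, eyes, models gives the robot as it stands.
- The arm moves only by the tool step_arm, never from a script. Its argument "commands" is a list that holds one entry, the list of rows, each a list of 7 numbers: the shift along the tool's x, y, z in mm, then the turn, a rotation vector about the tool's x, y, z in rad, then the finger opening in mm, from 0 to 94. In form: [[[tx, ty, tz, wx, wy, wz, gripper], ...]]. A call has 1 to 20 rows; each row shifts and turns the commanded pose from where the row before left it, along the tool's axes as they then stand; what a row does not reach is not made up. A row lasts 1/8 s, in which the tool goes at most 62.5 mm and 10.7 degrees, less where a joint would pass 70% of its speed; a pose out of reach is approached as far as the arm can. A call is refused whole if a number of a shift passes 62.5 or a number of a turn 0.188, either way. A call with a gripper value outside its range is refused whole. The fingers move at their own pace and stop on an object; the grip force is fixed at half the most. Time passes only in rows, so rows that do not move let the fingers close. It gives the time, the measured TCP pose, the force, the opening and the grip force at its end, in the units of the state.
- robot.get_obs(): the state, without advancing time (a new reading comes with each control period).
- eyes.snapshot(name): name is "side" or "top"; returns a dict with "color" (400x640x3 uint8, red, green, blue), "camera_matrix" (3x3 intrinsics, pixels), "D" ([k1, k2, p1, p2, k3] as OpenCV has them; the pictures are not rectified), "eye" and "rotation" of the camera in the world. Camera axes: x right, y up, looking along -z (the intrinsics and any distortion apply to the point x, -y, -z); pixel columns grow to the right and rows downward; lengths in m; the calibration is good to about 2 mm. A picture is of the moment at which its call begins. There is no depth.
- robot.close_job(): hands the job in; it is judged then, once.
Trained networks look in a picture, given as the dict that the camera call returned (one of the last four; its "shot" number tells which), for a name from the list of things; names that differ only in an ending like _2 or _b are one class to them, and where a whole thing is asked for, a point or a joint stands for the part that bears it (a point fixed in the world has none). Each returns a list of dicts, best first, with "confidence" (0 to 1); they miss things now and then, are a little off and sometimes report something else, mostly with a low value. They report only what shows in the picture. A call takes as long as a camera call.
- models.masks_of(picture, query): "mask" (400x640 bool, what is visible of it) and "xy" ([column, row] in pixels, amid what is visible of it).
- models.tip_of(picture, query): "xy" ([column, row] in pixels: a listed point, or the origin of a listed thing).
The state is a dict: "time": time; "joint_positions": joint angles; "qvel": joint speeds; "joint_torque": joint torques, N m; "tool_pos": TCP position; "ee_rot": TCP orientation; "wrist_force": force on the tool from outside, world axes, zero at the start; "wrist_torque": the same for the moment, N m; "width": finger opening in m; "finger_force": force on a finger pad.
Only numpy, scipy, OpenCV 4.12 (cv2) and the standard library are available. Lean on these libraries where they do the work, as an engineer would, in place of code of your own. Each camera call takes 0.05 s, during which the arm holds its last target. There are 200 camera calls.

### The job

The grey and blue ring holder on the bench has to let go of its ring. Turn its red locking knob a quarter turn counter-clockwise (seen from above), as far as it goes, so that the steel finger swings out from under the knurled collar; then press the collar lightly down and turn it until its hidden keyways drop over the pins, and push it fully home. Finish while still holding the collar down against its spring, and leave the loose tools and tape rolls on the bench where they lie.

Things in the scene. Friction and masses are not known exactly. Their poses are not given: they have to be found in the camera images.
- fixture: ring holder bolted to the bench: blue foot plate 90 (x) x 200 (y) x 12 mm, on it a grey block up to 52 mm above the bench; origin under the centre, z up. The collar post stands at local (0, +40) mm, the locking knob's axis at local (0, -45) mm, both vertical. On the post's top three small jaws hold a brass ring 22 mm across, 124 to 129 mm above the bench; nothing on the holder is higher than 132 mm
- collar: the knurled aluminium collar on the post, 48 mm across, 26 mm high, with a dark disc 33 mm across and 3 mm thick on top. Origin on the post axis at its lower edge: 86 mm above the bench when up, 70 mm when home. Only its up and down motion shows here, axes as the fixture's. It turns endlessly either way about the post axis with light friction (0.03 Nm) and stays where turned
- collar_top (a point): centre of the collar's upper edge, on the post axis: 112 mm above the bench when up; goes down with it, does not turn. Hidden inside the collar are three keyways 120 degrees apart for three pins on the post. Their angle is unknown; at the start the next match is 0.4 to 1.7 rad away either way. The pins enter within about 0.1 rad of a match
- press (a joint): how far the collar is pushed down, m: 0 up, where its spring keeps it; 0.001 to 0.002 stopped by the knob's finger; 0.002 to 0.003 resting on the pins, keyways not matched; 0.016 fully home. The spring pushes up with about 3 N at the top and 10 N at home and lifts the collar off again when let go
- lock_knob (a joint): angle of the red locking knob, rad: 0 (start, up to 0.15) locked, its finger under the collar; 1.6 at its stop, free. Grows counter-clockwise seen from above. Light friction (about 0.06 Nm), stays where it is left. (For the arm's way here: a long lamp fitting hangs over the near edge of the bench, about x 0.09 to 0.42, y -0.24 to 0.72, 0.51 to 0.54 m up; reach over it, elbow high)
- knob_grip (a point): centre of the top of the locking knob's red bar, on its axis, 113 mm above the bench. Bar 12 mm wide, 40 mm long along this point's y, 26 mm tall; the point turns with it. Below the bar a disc 34 mm across, top 88 mm above the bench, and the steel finger, 14 mm wide, 80 to 85 mm above the bench, reaching 65 mm from the axis along this point's +y
- chasing_hammer: chasing hammer with a wooden handle, 70x234x28 mm, lying to the right of the holder; origin at the centre of its underside
- flat_pliers: flat-nose pliers with red handles, 51x130x13 mm, lying at the right; origin at the centre of its underside
- bench_brush: wooden bench brush with dark bristles, 55x125x40 mm, at the left; origin at the centre of its underside
- tape_yellow: roll of yellow tape, 52 mm across, 36 mm high, to the right of the holder; origin at the centre of its underside
- tape_white: roll of white tape, 56 mm across, 32 mm high, to the right of the holder; origin at the centre of its underside

How it is judged:
On the way, in this order (a step that is already met when the one before it is completed fails the run):
1. the locking knob is turned at least 1.3 rad from locked while the collar is still up (value of joint lock_knob above 1.3 rad and value of joint press below 0.006 m), for 0.2 s.
2. the collar has dropped over the pins (value of joint press above 0.008 m), for 0.1 s.
At the end, for the whole second after the job is handed in: The collar is held home by the gripper, still: pressed down more than 13.5 of its 16 mm, the fingers pushing on or gripping it with more than 2 N, moving slower than 10 mm/s; the locking knob is more than 1.3 rad from locked (value of joint press above 0.0135 m and value of joint lock_knob above 1.3 rad and contact force between the fingers and collar above 2 N and linear speed of collar below 0.01 m/s); the arm keeps its last pose, push and grip.
It fails at once if a bystander (hammer, pliers, brush or a tape roll) is shifted more than 30 mm (distance of any of chasing_hammer, flat_pliers, bench_brush, tape_yellow, tape_white from where it was at the start of the episode above 0.03 m).
It also fails if it takes over 72 s, if anything falls off the work surface, if the arm or the gripper's body presses on something with over 40 N, if the wrist force passes 120 N, or if a joint passes its speed limit or range.

## Working session

There is one attempt and no reset: what is moved stays moved. The work goes in short steps, Python scripts to look and compute and a tool call to move; the robot and the scene stay as the last step left them, time stands still between calls to the robot, and variables do not carry over. Pictures are saved under pics/ and viewed, at most 10 in all, crops included, and the job is handed in when it is done.

Besides the shell and the picture viewer there is one more tool, called after "Emit:" as name(argument=value, ...), one argument or row to a line, values as JSON. step_arm: Moves the arm, as the interface text tells. Its arguments: {"type":"object","properties":{"commands":{"type":"array"}},"required":["commands"]}

```bash
mkdir -p pics
cat > h.py <<'E'
import numpy as np, cv2
from bench import robot, eyes, models
def ray(p,xy):
    u=cv2.undistortPoints(np.array([[xy]],float),np.array(p["camera_matrix"]),np.array(p["D"]))[0,0]
    d=np.array(p["rotation"])@np.array([u[0],-u[1],-1.0]); return np.array(p["eye"]),d/np.linalg.norm(d)
def at_z(p,xy,z):
    e,d=ray(p,xy); return e+d*(z-e[2])/d[2]
def tri(rs):
    A=sum(np.eye(3)-np.outer(d,d) for e,d in rs); b=sum((np.eye(3)-np.outer(d,d))@e for e,d in rs); return np.linalg.solve(A,b)
def save(p,n): cv2.imwrite("pics/"+n,cv2.cvtColor(p["color"],cv2.COLOR_RGB2BGR))
E
python3 - <<'E'
from h import *
P={n:eyes.snapshot(n) for n in("side","top")}
for n,p in P.items():
    save(p,n+"1.png"); print(n,np.round(p["eye"],3))
for q,z in(("knob_grip",.113),("collar_top",.112),("fixture",0),("collar",.086),("chasing_hammer",0),("flat_pliers",0),("bench_brush",0),("tape_yellow",0),("tape_white",0)):
    rs=[]
    for n,p in P.items():
        r=models.tip_of(p,q)
        if r: print(q,n,np.round(r[0]["xy"],1),round(r[0]["confidence"],2),np.round(at_z(p,r[0]["xy"],z),4)); rs.append(ray(p,r[0]["xy"]))
    if len(rs)==2: print("  tri",np.round(tri(rs),4))
o=robot.get_obs(); print(o)
E
```

```text
side [ 1.048 -0.533  1.022]
top [-0.387  0.325  1.226]Traceback (most recent call last):
  File "<stdin>", line 9, in <module>
  File "h.py", line 7, in at_z
    e,d=ray(p,xy); return e+d*(z-e[2])/d[2]
                                       ~^^^
IndexError: invalid index to scalar variable.
```

Run:
```python
from h import *
p=eyes.snapshot("top"); print(p["rotation"],p["camera_matrix"],p["D"],p["eye"])
r=models.tip_of(p,"knob_grip"); print(r)
```

```text
[ 0.68417032  0.01836005 -1.81311037] [[500.15799318   0.         321.03414156]
 [  0.         500.15799318 192.26861508]
 [  0.           0.           1.        ]] [0.00821188 0.         0.         0.         0.        ] [-0.38711162  0.32496781  1.2260049 ]
[]
```

View pics/side1.png

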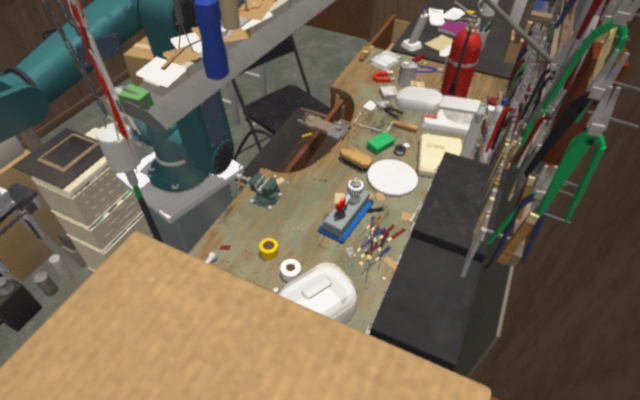

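View pics/top1.png

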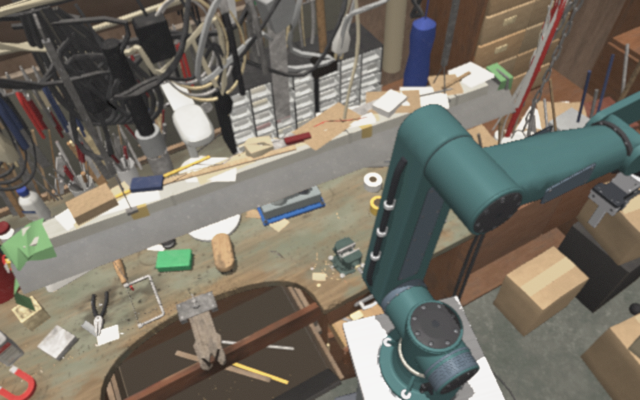

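```bash
sed -i 's/^    d=np.array(p\["rotation"\])@/    d=R.from_euler("xyz",p["rotation"]).as_matrix()@/; 1a from scipy.spatial.transform import Rotation as R' h.py
python3 - <<'E'
from h import *
P={n:eyes.snapshot(n) for n in("side","top")}
for q,z in(("knob_grip",.113),("collar_top",.112),("fixture",0),("collar",.086),("chasing_hammer",0),("flat_pliers",0),("bench_brush",0),("tape_yellow",0),("tape_white",0)):
    rs=[]
    for n,p in P.items():
        r=models.tip_of(p,q)
        if r: print(q,n,np.round(r[0]["xy"],1),round(r[0]["confidence"],2),np.round(at_z(p,r[0]["xy"],z),4)); rs.append(ray(p,r[0]["xy"]))
    if len(rs)==2: print("  tri",np.round(tri(rs),4))
o=robot.get_obs(); print(o)
p=P["side"]; c=p["color"][160:260,300:420]
cv2.imwrite("pics/crop1.png",cv2.cvtColor(cv2.resize(c,None,fx=6,fy=6,interpolation=cv2.INTER_CUBIC),cv2.COLOR_RGB2BGR))
E
```

```text
collar_top side [354.8 185.9] 0.45 [0.5578 0.2461 0.112 ]
fixture side [344.8 215.7] 0.78 [0.554  0.2151 0.    ]
collar side [358.1 190.2] 0.57 [0.5625 0.2603 0.086 ]
collar top [291.6 206.8] 0.63 [0.4898 0.217  0.086 ]
  tri [0.5373 0.2411 0.0633]
chasing_hammer top [375.1 205.6] 0.53 [ 0.4951 -0.0419  0.    ]
bench_brush side [355.9 161.4] 0.93 [0.426 0.443 0.   ]
bench_brush top [224.3 255.1] 0.92 [0.4333 0.4324 0.    ]
  tri [0.43   0.4334 0.0075]
tape_yellow side [269. 250.] 0.7 [ 0.4699 -0.0375  0.    ]
tape_yellow top [374.7 212.3] 0.7 [ 0.4707 -0.0328  0.    ]
  tri [ 0.4702 -0.035  -0.0012]
tape_white side [290.2 272.3] 0.92 [ 0.5691 -0.0532  0.    ]
tape_white top [370.6 183.9] 0.74 [ 0.5823 -0.0548  0.    ]
  tri [ 0.5741 -0.0545  0.0082]
{'time': 1.25, 'joint_positions': array([-1.35908267e+00,  8.72062573e-02,  1.37070330e+00,  1.57406954e-05,
        1.68358658e+00, -1.03076545e-01]), 'qvel': array([-1.50571755e-03,  3.33241080e-05,  1.31046956e-03, -1.17924942e-03,
       -5.62302108e-04, -1.34705859e-03]), 'joint_torque': array([-8.39989261e-04, -3.40039301e+01, -3.02601099e+01,  7.16524129e-02,
        2.38322269e-02, -3.27181183e-06]), 'tool_pos': array([ 0.17030017, -0.52297368,  0.40470077]), 'ee_rot': array([ 3.14149505e+00, -5.62732884e-06,  3.14791971e-01]), 'wrist_force': array([-0.22692817, -0.50493892, -0.63268447]), 'wrist_torque': array([0.01784681, 0.01315007, 0.01444453]), 'finger_force': 0.0, 'width': 0.09402865607586794}
```

View pics/crop1.png

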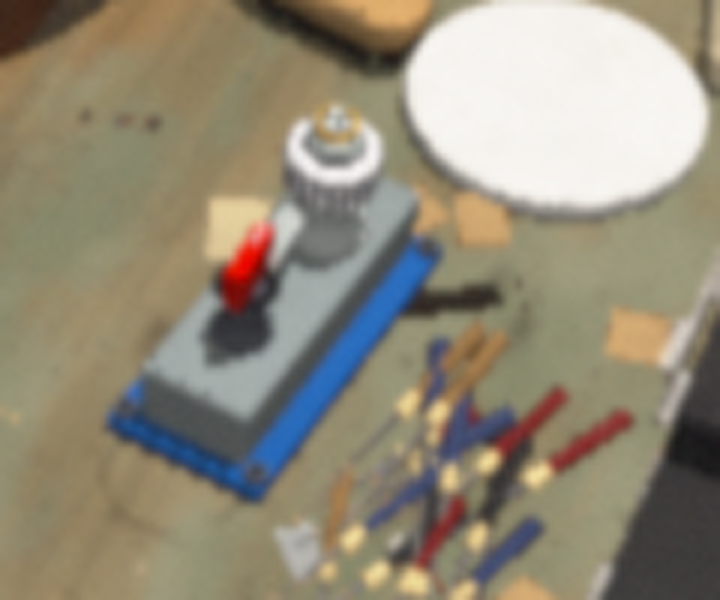

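Run:
```python
from h import *
p=eyes.snapshot("side")
f=lambda x,y,z:print((x,y),np.round(at_z(p,(300+x/6,160+y/6),z),4))
for c in((110,418),(260,490),(440,245)): f(*c,.012)
print('collar');f(335,145,.112);print('ring');f(335,122,.129)
print('knob');f(252,255,.113);f(265,228,.113);f(238,282,.113)
for q in("lock_knob","collar","fixture","knob_grip"):
    for m in models.masks_of(p,q)[:1]:
        M=m["mask"]; ys,xs=np.nonzero(M); print(q,m["confidence"],m["xy"],xs.min(),xs.max(),ys.min(),ys.max(),M.sum())
c=p["color"].astype(int); red=(c[...,0]>150)&(c[...,1]<90)&(c[...,2]<90); red[:190]=0;red[215:]=0;red[:,:325]=0;red[:,355:]=0
ys,xs=np.nonzero(red);print(list(zip(xs,ys)))
```

```text
(110, 418) [0.5344 0.1091 0.012 ]
(260, 490) [0.6191 0.1233 0.012 ]
(440, 245) [0.5895 0.3173 0.012 ]
collar
(335, 145) [0.5557 0.254  0.112 ]
ring
(335, 122) [0.5551 0.2523 0.129 ]
knob
(252, 255) [0.5716 0.1667 0.113 ]
(265, 228) [0.5653 0.1849 0.113 ]
(238, 282) [0.5774 0.1485 0.113 ]
lock_knob 0.42 [345.0, 204.7] 336 350 194 211 144
collar 0.64 [355.2, 190.5] 347 363 183 194 129
fixture 0.88 [346.9, 211.2] 318 372 178 242 1780
knob_grip 0.45 [341.2, 202.2] 335 350 193 212 163
[(np.int64(344), np.int64(199)), (np.int64(343), np.int64(200)), (np.int64(344), np.int64(200)), (np.int64(340), np.int64(201)), (np.int64(341), np.int64(201)), (np.int64(342), np.int64(201)), (np.int64(343), np.int64(201)), (np.int64(344), np.int64(201)), (np.int64(340), np.int64(202)), (np.int64(341), np.int64(202)), (np.int64(342), np.int64(202)), (np.int64(343), np.int64(202)), (np.int64(339), np.int64(203)), (np.int64(340), np.int64(203)), (np.int64(341), np.int64(203)), (np.int64(342), np.int64(203)), (np.int64(337), np.int64(204)), (np.int64(338), np.int64(204)), (np.int64(339), np.int64(204)), (np.int64(340), np.int64(204)), (np.int64(341), np.int64(204)), (np.int64(342), np.int64(204)), (np.int64(337), np.int64(205)), (np.int64(338), np.int64(205)), (np.int64(339), np.int64(205)), (np.int64(340), np.int64(205)), (np.int64(341), np.int64(205)), (np.int64(338), np.int64(206)), (np.int64(339), np.int64(206)), (np.int64(340), np.int64(206))]
```

Emit:
step_arm(
  commands=[
    [[0, 18, -20, 0, 0, 0, 60], [0, 18, -20, 0, 0, 0, 60], [0, 18, -20, 0, 0, 0, 60], [0, 18, -20, 0, 0, 0, 60], [0, 0, 0, 0, 0, 0, 60]],
  ],
)

```text
time: 2.12
tool_pos: [0.1927, -0.5921, 0.4859]
ee_rot: [3.139, 0.0, 0.315]
wrist_force: [-1.7, 0.0, 0.6]
width: 0.06
finger_force: 0.0
```

Run:
```python
from h import *
o=robot.get_obs(); print(o["time"],*[np.round(o[k],4).tolist() for k in("joint_positions","tool_pos","ee_rot","wrist_force")])
```

```text
2.125 [-1.3471, 0.2528, 1.0209, -0.0, 1.865, -0.0911] [0.1927, -0.5921, 0.4859] [3.1388, 0.0003, 0.3148] [-1.6513, 0.0454, 0.5902]
```

Emit:
step_arm(
  commands=[
    [[0, 0, 0, 0.18, 0, 0, 60], [0, 0, 0, 0.18, 0, 0, 60], [0, 0, 0, 0, 0, 0, 60]],
  ],
)

```text
time: 2.5
tool_pos: [0.1928, -0.5923, 0.482]
ee_rot: [-2.779, -0.0, 0.315]
wrist_force: [0.5, -0.1, -0.4]
width: 0.06
finger_force: 0.0
```

Run:
```python
from h import *
o=robot.get_obs(); print(o["time"],*[np.round(o[k],4).tolist() for k in("joint_positions","tool_pos","ee_rot","wrist_force")])
from scipy.optimize import least_squares
J=np.array([[-1.3591,.0872,1.3707,0,1.6836],[-1.3471,.2528,1.0209,0,1.865],o["joint_positions"][:5]])
T=np.array([[.1703,-.52297,.4047],[.1927,-.5921,.4859],o["tool_pos"]])
def f(x):
    L1,L2,d,a,h,L2p=x; r=[]
    for j,t in zip(J,T):
        s=j[1]+j[2]; w=s+j[4]
        r+=[a+L1*np.sin(j[1])+L2*np.sin(s)+d*np.sin(w)+L2p*np.cos(s)-np.sqrt(t[0]**2+t[1]**2-.0565**2), h+L1*np.cos(j[1])+L2*np.cos(s)+d*np.cos(w)-L2p*np.sin(s)-t[2]]
    return np.r_[r,0.01*x[5],.01*x[3]]
for a in (0,1):
    s=least_squares(f,[.57,.54,.13,0,.1,0]);
print(np.round(s.x,4),np.round(s.fun*1000,2))
```

```text
2.5 [-1.3399, 0.3817, 0.8835, -0.0375, 2.2375, -0.1018] [0.1928, -0.5923, 0.482] [-2.7789, -0.0003, 0.3148] [0.5133, -0.1296, -0.4183]
[ 0.4814  0.5121  0.1632 -0.0119  0.1036  0.0735] [ 0.04  0.    0.02  0.31 -0.06 -0.31  0.73 -0.12]
```

```bash
cat > log.py <<'E'
from h import *
o=robot.get_obs(); open("log.txt","a").write(" ".join("%.6f"%v for v in [*o["joint_positions"],*o["tool_pos"],*o["ee_rot"]])+"\n"); print(o["time"],np.round(o["joint_positions"],3))
E
python3 log.py
```

```text
2.5 [-1.34   0.382  0.884 -0.038  2.238 -0.102]
```

Emit:
step_arm(
  commands=[
    [[0, 0, 0, -0.18, 0, 0, 60], [0, 0, 0, -0.18, 0, 0, 60], [0, 0, -60, -0.18, 0, 0, 60], [0, 0, -60, -0.18, 0, 0, 60], [0, 0, -40, 0, 0, 0, 60], [0, 0, 0, 0, 0, 0, 60]],
  ],
)

```text
time: 3.25
tool_pos: [0.1842, -0.5645, 0.6476]
ee_rot: [2.768, 0.001, 0.315]
wrist_force: [0.3, -0.2, 0.6]
width: 0.0599
finger_force: 0.0
```

```bash
python3 log.py
```

```text
3.25 [-1.36   0.141  0.847  0.038  1.782 -0.09 ]
```

Emit:
step_arm(
  commands=[
    [[0, 0, 0, 0.18, 0.18, 0, 60], [0, 0, 0, 0.18, 0.18, 0, 60], [0, 0, 0, 0, 0, 0, 60]],
  ],
)

```text
time: 3.62
tool_pos: [0.1845, -0.5704, 0.6371]
ee_rot: [3.045, -0.258, 0.372]
wrist_force: [-0.3, -0.9, -0.6]
width: 0.0603
finger_force: 0.0
```

```bash
python3 log.py
```

```text
3.625 [-1.421  0.259  0.718  0.317  2.102 -0.039]
```

Emit:
step_arm(
  commands=[
    [[0, 0, 0, 0, -0.18, 0.18, 60], [0, 0, 0, 0, -0.18, 0.18, 60], [0, 0, 0, 0, 0, -0.18, 60], [0, 0, 0, 0, 0, -0.18, 60], [0, 0, 0, 0, 0, 0, 60]],
  ],
)

```text
time: 4.25
tool_pos: [0.1852, -0.5678, 0.6403]
ee_rot: [3.078, 0.011, 0.445]
wrist_force: [0.6, 0.9, -0.6]
width: 0.06
finger_force: 0.0
```

```bash
python3 log.py; cat log.txt
```

```text
4.25 [-1.351  0.267  0.69   0.004  2.12  -0.224]
-1.339942 0.381736 0.883542 -0.037531 2.237530 -0.101845 0.192766 -0.592272 0.481995 -2.778887 -0.000290 0.314821
-1.360328 0.140680 0.846531 0.037875 1.782215 -0.089594 0.184207 -0.564505 0.647551 2.767822 0.001075 0.314780
-1.421019 0.259307 0.717552 0.317359 2.102157 -0.039229 0.184515 -0.570363 0.637101 3.044654 -0.257995 0.371985
-1.351243 0.266515 0.690295 0.003754 2.120437 -0.223917 0.185197 -0.567818 0.640269 3.078167 0.011287 0.445176
```

```bash
cat > fk.py <<'E'
from h import *
from scipy.optimize import least_squares
D=np.loadtxt("log.txt"); D=np.vstack([[-1.35908267,8.72062573e-02,1.37070330,1.57e-05,1.68358658,-1.03076545e-01,.17030017,-.52297368,.40470077,3.14149505,-5.6e-06,.314791971],
[-1.3471,.2528,1.0209,0,1.865,-.0911,.1927,-.5921,.4859,3.1388,.0003,.3148],D])
Ry=lambda a:R.from_euler("y",a); Rz=lambda a:R.from_euler("z",a)
def pts(x,j):
    # x: a,h,L1,e,L2,lat,d5?,d6
    a,h,L1,e,L2,lat,w,d=x
    q=Rz(j[0]); p=q.apply([a,0,h]); S=p.copy(); q=q*Ry(j[1]); p=p+q.apply([0,0,L1]); E=p.copy(); q=q*Ry(j[2]); p=p+q.apply([e,lat,L2]); W=p.copy()
    q=q*Rz(j[3])*Ry(j[4]); p=p+q.apply([w,0,d]); return S,E,W,p,q*Rz(j[5])
def fit(reg=.02):
    f=lambda x:np.r_[np.concatenate([pts(x,r)[3]-r[6:9] for r in D]),reg*.05*(x-x0)]
    x0=np.array([0,.15,.5,0,.5,.056,0,.15]); return least_squares(f,x0),f
E
python3 - <<'E'
from fk import *
s,f=fit(); print(np.round(s.x,4)); print(np.round(s.fun*1000,2))
for r in D:
    q=pts(s.x,r)[4]; print(np.round((q.inv()*R.from_euler("xyz",r[9:])).as_rotvec(),3))
E
```

```text
[-0.      0.1526  0.449   0.1007  0.4998  0.0566 -0.      0.1514]
[-0.01  0.01 -0.01  0.05 -0.01  0.02 -0.01  0.01 -0.   -0.01 -0.   -0.
 -0.01  0.   -0.   -0.01  0.   -0.   -0.    0.   -0.05  0.1  -0.    0.
 -0.    0.  ]
[-0.     0.     1.571]
[0.    0.    1.571]
[-0.     0.     1.571]
[0.    0.    1.571]
[0.    0.    1.571]
[0.    0.    1.571]
```

```bash
cat >> fk.py <<'E'
X=fit()[0].x
lo=np.array([-3.1,-.76,.27,-1.08,.17,-2.57]); hi=np.array([3.1,2.03,2.55,4.22,2.65,2.57])
def ik(p,q,j0):
    def f(j):
        r=pts(X,j); return np.r_[r[3]-p,.3*((r[4]*Rz(np.pi/2)).inv()*q).as_rotvec()]
    return least_squares(f,np.clip(j0,lo+.01,hi-.01),bounds=(lo,hi))
def fore(j,n=21):
    S,E,W,T,_=pts(X,j); q=Rz(j[0])*Ry(j[1]+j[2]); a=E+q.apply([X[3],X[5],0]); return S,E,a,W
E
python3 - <<'E'
from fk import *
rng=np.random.default_rng(0)
for nm,g in(("knob",[.5695,.169,.106]),("collar",[.5555,.2535,.1])):
  for tr in(0,.3,-.3):
    az=np.arctan2(g[1],g[0]); seen=[]
    q=R.from_euler("xyz",[np.pi,0,np.pi/2+az])*R.from_euler("x",tr)
    p=np.array(g)-q.apply([0,0,.18])
    for k in range(25):
        s=ik(p,q,rng.uniform(lo,hi))
        if s.cost<1e-8 and not any(np.allclose(s.x,t,atol=.02) for t in seen):
            seen.append(s.x); S,E,A,W=fore(s.x); t=np.linspace(0,1,11)[:,None]; L=A+t*(W-A)
            print(nm,tr,np.round(s.x,2),"E",np.round(E,2),"A",np.round(A,2),"W",np.round(W,2),"z at x.42",np.round(np.interp(.42,L[:,0],L[:,2]),3))
E
```

```text
knob 0 [ 0.19  0.24  1.44 -0.    1.47 -0.1 ] E [0.1  0.02 0.59] A [0.08 0.07 0.49] W [0.57 0.17 0.44] z at x.42 0.453
knob 0.3 [ 0.21  0.46  1.18 -0.02  1.8  -0.08] E [0.19 0.04 0.56] A [0.18 0.09 0.46] W [0.66 0.2  0.42] z at x.42 0.439
knob -0.3 [ 0.17  0.03  1.7   0.04  1.11 -0.13] E [0.02 0.   0.6 ] A [-0.01  0.06  0.5 ] W [0.48 0.14 0.42] z at x.42 0.432
collar 0 [ 0.34  0.27  1.4   0.    1.46 -0.09] E [0.11 0.04 0.58] A [0.09 0.09 0.48] W [0.56 0.25 0.43] z at x.42 0.447
collar 0.3 [ 0.35  0.5   1.14 -0.02  1.81 -0.08] E [0.2  0.07 0.55] A [0.18 0.12 0.45] W [0.64 0.29 0.42] z at x.42 0.431
collar -0.3 [ 0.32  0.08  1.66  0.04  1.1  -0.12] E [0.03 0.01 0.6 ] A [-0.    0.06  0.5 ] W [0.47 0.21 0.42] z at x.42 0.425
```

Run:
```python
from fk import *
def proj(p,P):
    c=R.from_euler("xyz",p["rotation"]).inv().apply(np.atleast_2d(P)-p["eye"]); c=c*[1,-1,-1]
    return cv2.projectPoints(c.astype(float),np.zeros(3),np.zeros(3),np.array(p["camera_matrix"]),np.array(p["D"]))[0][:,0]
j=robot.get_obs()["joint_positions"]; S,E,A,W=fore(j); T=pts(X,j)[3]; print(S,E,A,W,T)
p=eyes.snapshot("top"); im=cv2.cvtColor(p["color"],cv2.COLOR_RGB2BGR)
im=cv2.resize(im,(800,500))
for P,n in((S,"S"),(E,"E"),(A,"A"),(W,"W"),(T,"T")):
    u=proj(p,P)[0]*1.25; cv2.circle(im,tuple(int(v) for v in u),4,(0,0,255),-1); cv2.putText(im,n,tuple(int(v)+5 for v in u),0,.6,(0,255,255),2); print(n,u)
for z in(.51,.54):
    c=proj(p,[[.09,-.24,z],[.42,-.24,z],[.42,.72,z],[.09,.72,z]])*1.25
    cv2.polylines(im,[c.astype(int)],True,(255,0,255),1)
cv2.imwrite("pics/arm.png",im)
```

```text
[-1.98041185e-06  8.87479929e-06  1.52642782e-01] [ 0.02575117 -0.11539844  0.58576129] [ 0.09362311 -0.15971027  0.50343361] [ 0.18259491 -0.55841866  0.79138281] [ 0.18518904 -0.56781823  0.64026749]
S [537.23595476 422.18555136]
E [663.71781278 246.7324522 ]
A [651.06368028 240.8141104 ]
W [968.24316771 -13.7352025 ]
T [901.61612371  81.5345263 ]
```

View pics/arm.png

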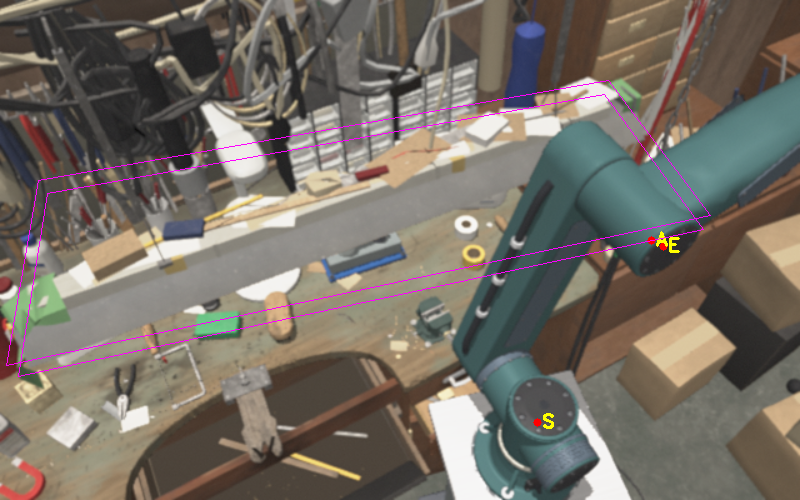

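```bash
cat >> h.py <<'E'
def proj(p,P):
    c=R.from_euler("xyz",p["rotation"]).inv().apply(np.atleast_2d(P)-p["eye"]); c=c*[1,-1,-1]
    return cv2.projectPoints(c.astype(float),np.zeros(3),np.zeros(3),np.array(p["camera_matrix"]),np.array(p["D"]))[0][:,0]
E
python3 - <<'E'
from fk import *
p=eyes.snapshot("side"); K=1.0
ims=[]
for im,j in((cv2.imread("pics/side1.png"),D[0][:6]),(cv2.cvtColor(p["color"],cv2.COLOR_RGB2BGR),robot.get_obs()["joint_positions"])):
    S,E,A,W=fore(j); T=pts(X,j)[3]; q=Rz(j[0])*Ry(j[1]+j[2]); F=W-q.apply([X[3],0,0]); E2=E+q.apply([0,X[5],0])
    im=cv2.resize(im[:260],None,fx=1.25,fy=1.25*.9)
    s=np.array([1.25,1.125])
    for a,b,c in((S,E,(0,255,255)),(A,W,(0,0,255)),(E2,F,(255,0,255)),(W,T,(255,255,255))):
        u,v=proj(p,a)[0]*s,proj(p,b)[0]*s; cv2.line(im,tuple(map(int,u)),tuple(map(int,v)),c,2)
    for z,c in((.51,(0,255,0)),(.54,(0,160,0))):
        cv2.polylines(im,[(proj(p,[[.09,-.24,z],[.42,-.24,z],[.42,.72,z],[.09,.72,z]])*s).astype(int)],True,c,1)
    ims.append(im)
cv2.imwrite("pics/side_arm.png",np.vstack(ims))
E
```

```text
(no output)
```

View pics/side_arm.png

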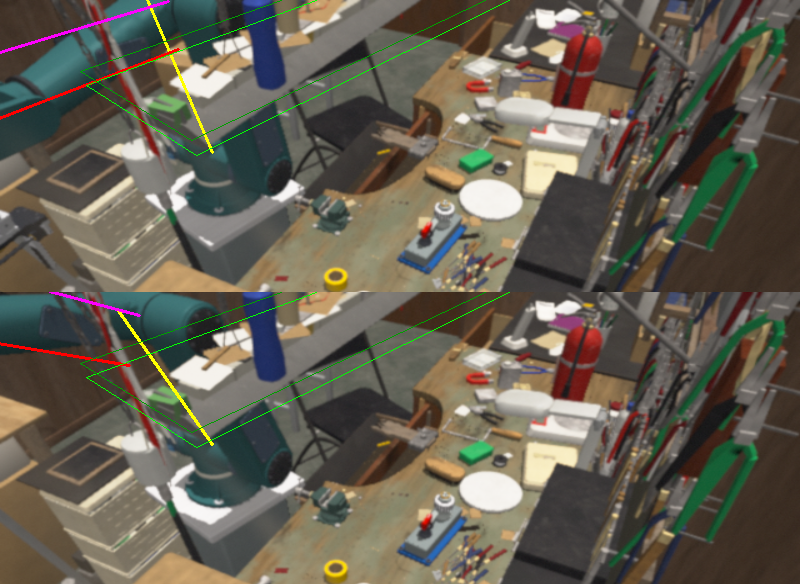

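Run:
```python
from h import *
p=eyes.snapshot("top"); print("top")
for x,y in((30,283),(520,137),(30,330),(520,185),(590,85),(110,205),(380,125)): print((x,y),[np.round(at_z(p,(x/1.25,y/1.25),z)[:2],3) for z in(.51,.54)])
p=eyes.snapshot("side"); print("side")
for x,y in((200,130),(360,0),(190,115),(330,0)): print((x,y),[np.round(at_z(p,(x/1.25,y/1.125),z)[:2],3) for z in(.51,.54)])
```

```text
top
(30, 283) [array([0.241, 0.725]), array([0.215, 0.708])]
(520, 137) [array([ 0.352, -0.052]), array([ 0.321, -0.036])]
(30, 330) [array([0.159, 0.715]), array([0.136, 0.698])]
(520, 185) [array([ 0.245, -0.012]), array([0.219, 0.003])]
(590, 85) [array([ 0.452, -0.226]), array([ 0.417, -0.202])]
(110, 205) [array([0.368, 0.621]), array([0.337, 0.609])]
(380, 125) [array([0.444, 0.171]), array([0.409, 0.178])]
side
(200, 130) [array([ 0.365, -0.195]), array([ 0.405, -0.214])]
(360, 0) [array([0.17 , 0.384]), array([0.221, 0.33 ])]
(190, 115) [array([ 0.314, -0.178]), array([ 0.357, -0.199])]
(330, 0) [array([0.119, 0.337]), array([0.174, 0.286])]
```

Run:
```python
from fk import *
for reg in(.02,.002,.0002,.00002):
    s,f=fit(reg); print(reg,np.round(s.x,4),np.abs(s.fun[:18]).max()*1e3)
J=s.jac[:18]; u,S,v=np.linalg.svd(J); print(np.round(S,4)); print(np.round(v[-2:],2))
```

```text
0.02 [-0.      0.1526  0.449   0.1007  0.4998  0.0566 -0.      0.1514] 0.04535053630980168
0.002 [-0.      0.1526  0.449   0.1007  0.4998  0.0566 -0.      0.1514] 0.04536098269269928
0.0002 [-0.      0.1526  0.449   0.1007  0.4998  0.0566 -0.      0.1514] 0.04536108716976517
2e-05 [-0.      0.1526  0.449   0.1007  0.4998  0.0566 -0.      0.1514] 0.045361088214540546
[4.8631 4.2103 2.4516 0.4381 0.4157 0.3688 0.3242 0.0828]
[[ 0.56 -0.13  0.01 -0.4  -0.68 -0.   -0.22 -0.02]
 [-0.1  -0.64  0.67 -0.2   0.13 -0.01  0.09  0.25]]
```

Run:
```python
from h import *
a=eyes.snapshot("top"); b=eyes.snapshot("side")
for n,t,s in(("green",(500,76),(132,94)),("vase base",(417,84),(216,78)),("paper",(484,72),(164,71))):
    ra,rb=ray(a,t),ray(b,s); x=tri([ra,rb]); print(n,np.round(x,3),"gap",np.round(abs(np.dot(x-ra[0],np.cross(ra[1],rb[1]))),3), np.round([np.linalg.norm(np.cross(x-r[0],r[1])) for r in(ra,rb)],3))
ims=[]
c=cv2.cvtColor(b["color"],cv2.COLOR_RGB2BGR)[0:150,0:330]; ims.append(cv2.resize(c,(800,364),interpolation=cv2.INTER_CUBIC))
o=cv2.imread("pics/side1.png")[0:150,0:330]; ims.append(cv2.resize(o,(520,236),interpolation=cv2.INTER_CUBIC))
im=np.zeros((600,800,3),np.uint8); im[:364]=ims[0]; im[364:,:520]=ims[1]
cv2.imwrite("pics/beam.png",im)
```

```text
green [ 0.345 -0.226  0.567] gap 0.0 [0. 0.]
vase base [ 0.39  -0.064  0.546] gap 0.001 [0.001 0.001]
paper [ 0.347 -0.169  0.589] gap 0.013 [0.015 0.015]
```

View pics/beam.png

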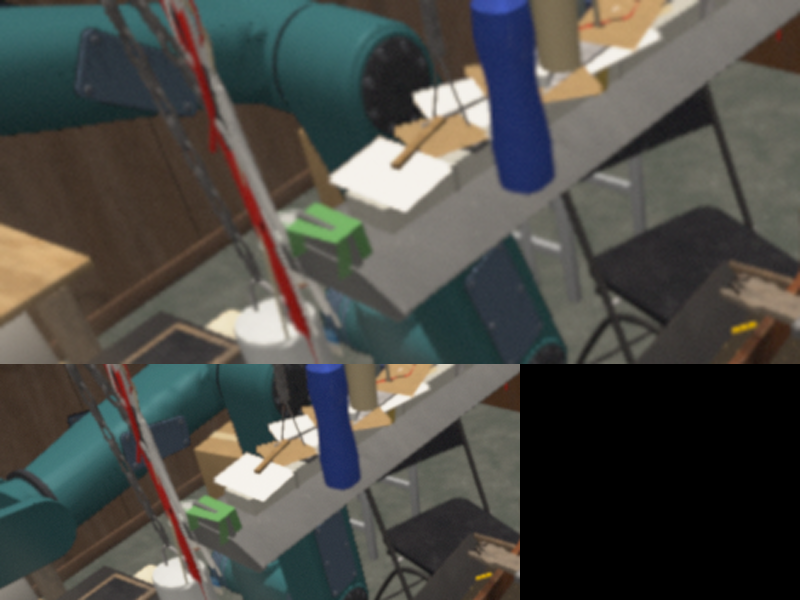

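```bash
cat >> fk.py <<'E'
C=np.array([.255,.24,.535]); Bq=Rz(.125); H=np.array([.1,.48,.03])
def sd(P):
    d=np.abs(Bq.inv().apply(np.atleast_2d(P)-C))-H
    return np.linalg.norm(np.maximum(d,0),axis=1)+np.minimum(d.max(1),0)
def seg(a,b,n=25): return a+np.linspace(0,1,n)[:,None]*(b-a)
def clear(j):
    S,E,W,T,q=pts(X,j); g=T+q.apply([0,0,.1]); yl=Rz(j[0]).apply([0,.17,0]); y2=Rz(j[0]).apply([0,.0566,0])
    return dict(fore=sd(seg(E+y2,W)).min()-.055,up=sd(seg(S+yl,E+yl)).min()-.06,elb=sd(seg(E,E+yl)).min()-.065,wr=sd(seg(W,T)).min()-.05,grip=sd(seg(T,g)).min()-.06)
def tool(tilt,az,roll):  # tool z tilted by tilt from down toward azimuth az; tool y at angle roll from horizontal-tangential
    z=np.array([np.sin(tilt)*np.cos(az),np.sin(tilt)*np.sin(az),-np.cos(tilt)]); y=np.array([-np.sin(az),np.cos(az),0]); 
    return R.from_matrix(np.c_[np.cross(y,z),y,z])*Rz(roll)
E
python3 - <<'E'
from fk import *
for nm,g in(("knob",[.5695,.169,.105]),("collar",[.5555,.2535,.1])):
  az0=np.arctan2(g[1],g[0]); out=[]
  for t in np.arange(0,1.25,.15):
    for da in np.arange(0,2*np.pi,.4):
      best=None
      q=tool(t,az0+da,np.pi/2); p=np.array(g)-q.apply([0,0,.18])
      for j0 in([az0,.2,1.4,0,1.5,0],[az0,0,2,0,.8,0],[az0,.5,1.2,.5,2,0],[az0,.2,1.4,3,1,0]):
        s=ik(p,q*Rz(0),np.array(j0))
        if s.cost<1e-8:
          c=clear(s.x); m=min(c.values()); out.append((m,t,da,np.round(s.x,2),{k:round(v,3) for k,v in c.items()}))
          break
      if t==0: break
  out.sort(key=lambda o:-o[0])
  for o in out[:6]: print(nm,round(o[0],3),round(o[1],2),round(o[2],2),o[3],o[4])
E
```

```text
knob 0.068 1.2 3.6 [ 0.38  1.06  0.6  -0.65  2.55  2.44] {'fore': np.float64(0.078), 'up': np.float64(0.073), 'elb': np.float64(0.068), 'wr': np.float64(0.427), 'grip': np.float64(0.395)}
knob 0.065 1.2 0.0 [ 0.09 -0.16  2.34  2.47  0.3  -2.56] {'fore': np.float64(0.065), 'up': np.float64(0.17), 'elb': np.float64(0.184), 'wr': np.float64(0.23), 'grip': np.float64(0.277)}
knob 0.033 1.2 2.4 [-0.03  0.97  0.77  0.66  2.46 -2.44] {'fore': np.float64(0.043), 'up': np.float64(0.038), 'elb': np.float64(0.033), 'wr': np.float64(0.43), 'grip': np.float64(0.396)}
knob 0.031 1.05 3.6 [ 0.37  0.96  0.68 -0.52  2.44  2.54] {'fore': np.float64(0.041), 'up': np.float64(0.036), 'elb': np.float64(0.031), 'wr': np.float64(0.403), 'grip': np.float64(0.384)}
knob 0.026 0.9 0.0 [ 0.12 -0.22  2.17  0.43  0.32 -0.52] {'fore': np.float64(0.026), 'up': np.float64(0.193), 'elb': np.float64(0.214), 'wr': np.float64(0.144), 'grip': np.float64(0.235)}
knob 0.023 0.9 6.0 [ 0.33 -0.17  2.13 -0.72  0.4   0.89] {'fore': np.float64(0.023), 'up': np.float64(0.213), 'elb': np.float64(0.194), 'wr': np.float64(0.144), '
[... 458 characters left out ...]
 ] {'fore': np.float64(0.06), 'up': np.float64(0.055), 'elb': np.float64(0.05), 'wr': np.float64(0.439), 'grip': np.float64(0.401)}
collar 0.032 1.2 4.0 [ 0.64  0.97  0.78 -0.85  2.3   2.22] {'fore': np.float64(0.042), 'up': np.float64(0.037), 'elb': np.float64(0.032), 'wr': np.float64(0.379), 'grip': np.float64(0.372)}
collar 0.022 0.9 0.0 [ 0.27 -0.16  2.14  0.44  0.3  -0.53] {'fore': np.float64(0.022), 'up': np.float64(0.201), 'elb': np.float64(0.192), 'wr': np.float64(0.149), 'grip': np.float64(0.24)}
collar 0.021 0.9 6.0 [ 0.47 -0.12  2.1  -0.75  0.38  0.92] {'fore': np.float64(0.021), 'up': np.float64(0.219), 'elb': np.float64(0.171), 'wr': np.float64(0.149), 'grip': np.float64(0.239)}
```

```bash
cat >> fk.py <<'E'
def pose(j1,r,z,t,roll=0.):
    g=Rz(j1).apply([r,X[5],z]); q=tool(t,j1,roll); return g-q.apply([0,0,.18]),q
E
python3 - <<'E'
from fk import *
b=eyes.snapshot("side")
for xy in((140,235),(310,305),(490,385),(0,385)): print(xy,[np.round(at_z(b,xy,z)[:2],2).tolist() for z in(0,.2,.4,.6,.75)])
j0=np.array([0,-.2,2.2,0,.5,1.57])
for t in(.9,1.0,1.1,1.2):
  for z in(.1,.15,.2):
    for r in(.45,.5,.55,.59):
      p,q=pose(.2,r,z,t); s=min((ik(p,q,j0*[1,1,1,1,1,sg]+[.2,0,0,0,0,0]) for sg in(1,-1)),key=lambda s:s.cost)
      if s.cost<1e-8: c=clear(s.x); print(t,z,r,np.round(s.x,2),"W",np.round(pts(X,s.x)[2],2),round(c["fore"],3),round(c["wr"],3))
E
```

```text
(140, 235) [[0.14, -0.26], [0.32, -0.31], [0.5, -0.36], [0.67, -0.42], [0.81, -0.46]]
(310, 305) [[0.68, -0.09], [0.75, -0.18], [0.82, -0.27], [0.9, -0.35], [0.95, -0.42]]
(490, 385) [[1.14, 0.03], [1.12, -0.08], [1.1, -0.19], [1.08, -0.3], [1.07, -0.38]]
(0, 385) [[0.28, -0.73], [0.43, -0.69], [0.58, -0.65], [0.73, -0.62], [0.84, -0.59]]
0.9 0.1 0.45 [ 0.2  -0.67  2.44 -0.    0.47 -1.57] W [0.18 0.09 0.31] 0.127 0.149
0.9 0.1 0.5 [ 0.2  -0.48  2.35 -0.    0.37 -1.57] W [0.22 0.1  0.31] 0.094 0.149
0.9 0.1 0.55 [ 0.2  -0.32  2.25  0.    0.3  -1.57] W [0.27 0.11 0.31] 0.058 0.149
0.9 0.1 0.59 [ 0.2  -0.21  2.17  0.    0.27 -1.57] W [0.31 0.12 0.31] 0.03 0.149
0.9 0.15 0.45 [ 0.2  -0.74  2.37  0.    0.62 -1.57] W [0.18 0.09 0.36] 0.089 0.099
0.9 0.15 0.5 [ 0.2  -0.56  2.29 -0.    0.51 -1.57] W [0.22 0.1  0.36] 0.066 0.099
0.9 0.15 0.55 [ 0.2  -0.4   2.2  -0.    0.44 -1.57] W [0.27 0.11 0.36] 0.038 0.099
0.9 0.15 0.59 [ 0.2  -0.28  2.12  0.    0.41 -1.57] W [0.31 0.12 0.36] 0.015 0.099
0.9 0.2 0.5 [ 0.2  -0.61  2.21 -0.    0.64 -1.57] W [0.22 0.1  0.41] 0.03 0.049
0.9 0.2 0.55 [ 0.2  -0
[... 506 characters left out ...]
.    0.25 -1.57] W [0.29 0.12 0.33] 0.037 0.126
1.0 0.2 0.5 [ 0.2  -0.65  2.28  0.    0.51 -1.57] W [0.21 0.1  0.38] 0.058 0.076
1.0 0.2 0.55 [ 0.2  -0.48  2.2  -0.    0.43 -1.57] W [0.25 0.11 0.38] 0.036 0.076
1.0 0.2 0.59 [ 0.2  -0.37  2.13 -0.    0.38 -1.57] W [0.29 0.12 0.38] 0.015 0.076
1.1 0.15 0.5 [ 0.2  -0.6   2.43 -0.    0.22 -1.57] W [0.19 0.1  0.3 ] 0.122 0.155
1.1 0.2 0.5 [ 0.2  -0.68  2.35 -0.    0.37 -1.57] W [0.19 0.1  0.35] 0.088 0.105
1.1 0.2 0.55 [ 0.2  -0.5   2.27 -0.    0.28 -1.57] W [0.24 0.11 0.35] 0.062 0.105
1.1 0.2 0.59 [ 0.2  -0.38  2.19 -0.    0.22 -1.57] W [0.28 0.11 0.35] 0.039 0.105
1.2 0.2 0.5 [ 0.2  -0.69  2.42 -0.    0.21 -1.57] W [0.18 0.09 0.32] 0.117 0.135
```

Run:
```python
from h import *
a=eyes.snapshot("top"); b=eyes.snapshot("side")
n1=np.cross(ray(a,(550,20))[1],ray(a,(486,196))[1]); n2=np.cross(ray(b,(74,0))[1],ray(b,(144,190))[1])
for z in(0,.2,.4,.6,.8):
    A=np.array([n1,n2,[0,0,1]]); print(np.round(np.linalg.solve(A,[n1@a["eye"],n2@b["eye"],z]),3))
```

```text
[ 0.278 -0.248  0.   ]
[ 0.28  -0.247  0.2  ]
[ 0.281 -0.246  0.4  ]
[ 0.283 -0.245  0.6  ]
[ 0.284 -0.244  0.8  ]
```

```bash
cat >> fk.py <<'E'
PO=np.array([.281,-.246])
def check(j):
    c=clear(j); S,E,W,T,q=pts(X,j); tip=T+q.apply([0,0,.2]); 
    L=[(seg(E,W),.055),(seg(W,T),.05)]+[(seg(T+q.apply([0,y,.02]),T+q.apply([0,y,.1])),.038) for y in(-.055,0,.055)]+[(seg(T+q.apply([0,y,.1]),T+q.apply([0,y,.2])),.012) for y in(-.045,.045)]
    c["pole"]=min((np.linalg.norm(s[:,:2]-PO,axis=1)).min()-r for s,r in L)-.01
    c["grip"]=min(sd(s).min()-r for s,r in L[2:]); c["z"]=min((s[:,2]).min()-r for s,r in L)
    return c
def plan(way,jn,show=True,dr=.17,dp=.055):
    """way: list of (pos,rot); straight moves in the pose; returns rows (tool frame) from the present pose"""
    o=robot.get_obs(); p=o["tool_pos"]; q=R.from_euler("xyz",o["ee_rot"]); j=o["joint_positions"]; rows=[]
    for P,Q in way:
        d=(q.inv()*Q).as_rotvec(); n=int(np.ceil(max(np.linalg.norm(P-p)/dp,np.linalg.norm(d)/dr,1)))
        P0,q0=p,q
        for k in range(1,n+1):
            pn=P0+(P-P0)*k/n; qn=q0*R.from_rotvec(d*k/n)
            s=ik(pn,qn,j); 
            rows.append([*np.round(1000*q.inv().apply(pn-p),1),*np.round((q.inv()*qn).as_rotvec(),3)])
            if show:
                c=check(s.x); print(np.round(s.x,2),"err%.0e v%.2f"%(s.cost,np.abs(s.x-j).max()*8),{k:round(float(v),2) for k,v in c.items() if v<.08})
            p,q,j=pn,qn,s.x
    return rows
E
python3 - <<'E'
from fk import *
b=eyes.snapshot("side"); e=b["eye"]
for xy in((74,0),(115,130),(144,190),(160,250)):
    _,d=ray(b,xy); k=((PO-e[:2])@d[:2])/(d[:2]@d[:2]); print(xy,"z",round(e[2]+k*d[2],2))
a=eyes.snapshot("top"); print("vise",np.round(at_z(a,(345,262),0),2),np.round(at_z(a,(345,245),.06),2))
way=[pose(-1.3,.40,.25,0),pose(-1.3,.27,.12,0)]+[pose(a,.255,.11,0) for a in np.arange(-1.1,-.3,.17)]+[pose(-.3,.38,.16,.5),pose(-.15,.5,.17,1.0),pose(0,.5,.17,1.0),pose(.1,.5,.17,1.0)]
r=plan(way,None); print(len(r))
E
```

```text
(74, 0) z 0.73
(115, 130) z 0.47
(144, 190) z 0.28
(160, 250) z 0.05
vise [0.32 0.1  0.  ] [0.34 0.1  0.06]
[-1.35  0.19  0.83  0.01  2.06 -0.38] err3e-17 v1.20 {'fore': 0.07, 'up': -0.05, 'elb': -0.04}
[-1.35  0.12  0.96  0.01  2.01 -0.53] err7e-18 v1.21 {'fore': 0.07, 'up': -0.05, 'elb': -0.03}
[-1.34  0.06  1.07  0.01  1.97 -0.68] err4e-18 v1.21 {'fore': 0.07, 'up': -0.05, 'elb': -0.03}
[-1.34  0.    1.18  0.01  1.93 -0.83] err7e-18 v1.21 {'fore': 0.07, 'up': -0.05, 'elb': -0.03}
[-1.33 -0.05  1.28  0.01  1.89 -0.98] err2e-17 v1.20 {'fore': 0.07, 'up': -0.04, 'elb': -0.03}
[-1.33 -0.1   1.37  0.01  1.85 -1.13] err7e-17 v1.20 {'fore': 0.06, 'up': -0.04, 'elb': -0.03}
[-1.32 -0.15  1.46  0.01  1.82 -1.28] err3e-16 v1.19 {'fore': 0.05, 'up': -0.04, 'elb': -0.03}
[-1.31 -0.2   1.55  0.    1.79 -1.42] err3e-29 v1.18 {'fore': 0.04, 'up': -0.04, 'elb': -0.03}
[-1.3  -0.25  1.63  0.    1.76 -1.57] err1e-27 v1.17 {'fore': 0.03, 'up': -0.03, 'elb': -0.03}
[-1.3  -0.32  1.75 -0.    1.71 -1.57] err8e-28 v0.95 {'fore': 0.03, 'up': -0.03, 'elb': -0.03, 'wr': 0.06}
[-1.3  -0.39  1.87 -0.    1.67
[... 1337 characters left out ...]
1, 'wr': 0.01}
[-0.36 -0.64  2.14  0.01  1.4  -1.57] err1e-19 v0.82 {'fore': -0.01, 'wr': 0.0}
[-0.33 -0.67  2.15  0.01  1.29 -1.57] err2e-18 v0.87 {'fore': -0.01, 'wr': 0.0}
[-0.3  -0.69  2.16 -0.    1.18 -1.57] err2e-17 v0.92 {'fore': -0.0, 'wr': 0.0}
[-0.26 -0.69  2.2   0.    1.01 -1.57] err9e-25 v1.36 {'fore': 0.02, 'wr': 0.03}
[-0.22 -0.68  2.25  0.01  0.83 -1.57] err7e-22 v1.44 {'fore': 0.04, 'wr': 0.05}
[-0.18 -0.66  2.29  0.    0.64 -1.57] err3e-18 v1.54 {'fore': 0.06, 'wr': 0.08}
[-0.15 -0.62  2.33  0.    0.43 -1.57] err1e-23 v1.64 {'fore': 0.08}
[-0.   -0.62  2.33 -0.    0.43 -1.57] err2e-23 v1.20 {'fore': 0.08}
[ 0.1  -0.62  2.33 -0.    0.43 -1.57] err5e-28 v0.80 {'fore': 0.08}
32
```

Run:
```python
from fk import *
for t in(.2,.4,.6,.8):
  for z in(.08,.1,.12):
   for r in(.27,.3,.33):
    p,q=pose(-.8,r,z,t); s=ik(p,q,np.array([-.8,-.6,2.2,0,1.2,-1.57])); c=check(s.x)
    if s.cost<1e-8: print(t,z,r,np.round(s.x,2),{k:round(float(v),3) for k,v in c.items()})
```

```text
0.2 0.08 0.27 [-0.8  -0.73  2.26 -0.    1.41 -1.57] {'fore': 0.046, 'up': 0.148, 'elb': 0.163, 'wr': 0.051, 'grip': 0.219, 'pole': 0.021, 'z': 0.039}
0.2 0.08 0.3 [-0.8  -0.63  2.22 -0.    1.35 -1.57] {'fore': 0.038, 'up': 0.124, 'elb': 0.141, 'wr': 0.05, 'grip': 0.219, 'pole': -0.005, 'z': 0.039}
0.2 0.08 0.33 [-0.8  -0.53  2.17  0.    1.3  -1.57] {'fore': 0.028, 'up': 0.102, 'elb': 0.119, 'wr': 0.05, 'grip': 0.219, 'pole': -0.021, 'z': 0.039}
0.2 0.1 0.27 [-0.8  -0.74  2.23 -0.    1.45 -1.57] {'fore': 0.027, 'up': 0.151, 'elb': 0.165, 'wr': 0.032, 'grip': 0.199, 'pole': 0.021, 'z': 0.059}
0.2 0.1 0.3 [-0.8  -0.64  2.19  0.    1.4  -1.57] {'fore': 0.021, 'up': 0.127, 'elb': 0.143, 'wr': 0.03, 'grip': 0.199, 'pole': -0.005, 'z': 0.059}
0.2 0.1 0.33 [-0.8  -0.55  2.14  0.    1.35 -1.57] {'fore': 0.013, 'up': 0.106, 'elb': 0.123, 'wr': 0.03, 'grip': 0.199, 'pole': -0.021, 'z': 0.059}
0.2 0.12 0.27 [-0.8  -0.74  2.19 -0.    1.5  -1.57] {'fore': 0.007, 'up': 0.152, 'elb': 0.166, 'wr': 0.012, 'grip': 0.179, 'pole': 0.021, 'z': 0.079}
0.2 0.12 0.3 [-0.8  -0.65  2.15  0.    1.44 -1.57] {'fore': 0.003, 'up': 0.129, 'elb': 0.146, 'wr': 0.01, 'grip': 0.179, 'pole': -0.005, 'z': 0.079}
0.2 0.12 0.33 [-0.8  -0.56  2.11 -0.    1.4  -1.57] {'fore': -0.003, 'up': 0.108, 'elb': 0.125, 'wr': 0.01, 'grip': 0.179, 'pole': -0.021, 'z': 0.079}
0.4 0.08 0.33 [-0.8  -0.73  2.3  -0.    1.17 -1.57] {'fore': 0.064, 'up': 0.148, 'elb': 0.162, 'wr': 0.071, 'grip': 0.218, 'pole': -0.013, 'z': 0.032}
0.4 0.1 0.33 [-0.8  -0.74  2.27 -0.    1.21 -1.57] {'fore': 0.046, 'up': 0.151, 'elb': 0.165, 'wr': 0.051, 'grip': 0.198, 'pole': -0.013, 'z': 0.052}
0.4 0.12 0.33 [-0.8  -0.75  2.23 -0.    1.26 -1.57] {'fore': 0.026, 'up': 0.153, 'elb': 0.167, 'wr': 0.031, 'grip': 0.178, 'pole': -0.013, 'z': 0.072}
```

```bash
cat > p1.py <<'E'
from fk import *
import sys
way=[pose(-1.3,.42,.25,0),pose(-1.3,.27,.16,.2),pose(-1.2,.265,.10,.2)]+[pose(a,.265,.10,.2) for a in np.arange(-1.05,-.4,.15)]+[pose(-.35,.3,.10,.3),pose(-.25,.4,.12,.7),pose(-.2,.47,.16,1.0),pose(-.05,.5,.17,1.0),pose(.1,.5,.17,1.0)]
r=plan(way,None)
for x in r: print(x)
E
python3 p1.py
```

```text
[-1.35  0.2   0.82  0.01  2.07 -0.38] err2e-17 v1.20 {'fore': 0.07, 'up': -0.05, 'elb': -0.04}
[-1.35  0.13  0.94  0.01  2.01 -0.53] err6e-18 v1.21 {'fore': 0.07, 'up': -0.05, 'elb': -0.03}
[-1.34  0.08  1.05  0.01  1.97 -0.68] err4e-18 v1.21 {'fore': 0.07, 'up': -0.05, 'elb': -0.03}
[-1.34  0.02  1.16  0.01  1.93 -0.83] err6e-18 v1.21 {'fore': 0.07, 'up': -0.05, 'elb': -0.03}
[-1.33 -0.03  1.25  0.01  1.89 -0.98] err2e-17 v1.20 {'fore': 0.07, 'up': -0.04, 'elb': -0.03}
[-1.32 -0.07  1.34  0.01  1.85 -1.13] err6e-17 v1.20 {'fore': 0.06, 'up': -0.04, 'elb': -0.03}
[-1.32 -0.12  1.43  0.01  1.82 -1.28] err2e-16 v1.19 {'fore': 0.05, 'up': -0.04, 'elb': -0.03}
[-1.31 -0.16  1.51  0.    1.78 -1.42] err2e-29 v1.18 {'fore': 0.04, 'up': -0.04, 'elb': -0.03}
[-1.3  -0.2   1.59 -0.    1.75 -1.57] err8e-28 v1.17 {'fore': 0.03, 'up': -0.03, 'elb': -0.03}
[-1.3  -0.33  1.74 -0.    1.68 -1.57] err2e-23 v1.14 {'fore': 0.03, 'up': -0.03, 'elb': -0.03, 'wr': 0.06}
[-1.3  -0.46  1.87 -0.    1.63 -1.57] err4e-20 v1.07 {'fore': 0.03, 'up': -0.02, 'elb': -0.02, 'wr': 0.04}
[-1.3  -0.59  2.   -0.    1.59 
[... 4139 characters left out ...]
), np.float64(-0.029)]
[np.float64(-6.4), np.float64(8.6), np.float64(9.8), np.float64(-0.016), np.float64(-0.133), np.float64(-0.029)]
[np.float64(-11.8), np.float64(7.9), np.float64(10.2), np.float64(-0.019), np.float64(-0.15), np.float64(-0.017)]
[np.float64(-10.3), np.float64(7.5), np.float64(12.0), np.float64(-0.019), np.float64(-0.15), np.float64(-0.017)]
[np.float64(-9.0), np.float64(25.7), np.float64(4.7), np.float64(-0.063), np.float64(-0.0), np.float64(-0.041)]
[np.float64(-10.0), np.float64(25.0), np.float64(6.3), np.float64(-0.063), np.float64(0.0), np.float64(-0.041)]
[np.float64(6.7), np.float64(51.4), np.float64(-10.4), np.float64(-0.126), np.float64(-0.0), np.float64(-0.081)]
```

Emit:
step_arm(
  commands=[
    [[7, -20, 22, 0, 0, -0.155, 20], [10, -19, 22, 0.005, 0.006, -0.155, 0], [12.5, -17, 22.5, 0.005, 0.006, -0.155, 0], [15, -15, 22.5, 0.005, 0.006, -0.155, 0], [17, -12, 23, 0.005, 0.006, -0.155, 0], [18, -9, 23, 0.005, 0.006, -0.155, 0], [19.5, -6, 23, 0.005, 0.006, -0.155, 0], [20, -3, 23, 0.005, 0.006, -0.155, 0], [20, 0, 23.5, 0.005, 0.006, -0.155, 0], [0, 0, 0, 0, 0, 0, 0]],
  ],
)

```text
time: 6.05
tool_pos: [0.1665, -0.3892, 0.4279]
ee_rot: [-3.139, 0.002, 1.841]
wrist_force: [0.0, 0.1, 0.0]
width: 0.0003
finger_force: 0.0
```

```bash
cat > p1.py <<'E'
from fk import *
o=robot.get_obs(); print(o["time"],np.round(o["joint_positions"],3),np.round(o["wrist_force"],1),np.round(o["joint_torque"],1))
way=[pose(-1.3,.275,.16,.2),pose(-1.2,.275,.10,.2)]+[pose(a,.275,.10,.2) for a in np.arange(-1.05,-.4,.15)]+[pose(-.35,.31,.10,.3),pose(-.25,.43,.12,.7),pose(-.2,.49,.16,1.0),pose(-.05,.5,.17,1.0),pose(.1,.5,.17,1.0)]
r=plan(way,None)
for x in r: print([float(v) for v in x])
E
python3 p1.py
```

```text
6.05 [-1.3   -0.203  1.6   -0.003  1.742 -1.57 ] [0.  0.1 0. ] [  0.2 -21.9 -29.2  -0.    0.2  -0.3]
[-1.3  -0.32  1.74 -0.    1.68 -1.57] err9e-24 v1.11 {'fore': 0.03, 'up': -0.03, 'elb': -0.03, 'wr': 0.06}
[-1.3  -0.45  1.87 -0.    1.62 -1.57] err1e-20 v1.04 {'fore': 0.03, 'up': -0.02, 'elb': -0.02, 'wr': 0.04}
[-1.3  -0.58  1.99 -0.    1.58 -1.57] err7e-16 v1.08 {'fore': 0.03, 'up': -0.01, 'elb': -0.01, 'wr': 0.04}
[-1.3  -0.73  2.11 -0.    1.57 -1.57] err5e-16 v1.19 {'fore': 0.04, 'up': 0.0, 'elb': -0.0, 'wr': 0.05}
[-1.25 -0.73  2.17  0.    1.51 -1.57] err3e-15 v0.48 {'fore': 0.05, 'up': 0.02, 'elb': 0.01, 'wr': 0.05}
[-1.2  -0.72  2.22 -0.    1.44 -1.57] err2e-26 v0.52 {'fore': 0.06, 'up': 0.03, 'elb': 0.03, 'wr': 0.06, 'pole': 0.07, 'z': 0.06}
[-1.05 -0.72  2.22  0.    1.44 -1.57] err6e-18 v1.20 {'fore': 0.04, 'up': 0.08, 'elb': 0.08, 'wr': 0.04, 'pole': 0.03, 'z': 0.06}
[-0.9  -0.72  2.22  0.    1.44 -1.57] err8e-18 v1.20 {'fore': 0.03, 'wr': 0.03, 'pole': 0.01, 'z': 0.06}
[-0.75 -0.72  2.22  0.    1.44 -1.57] err1e-17 v1.20 {'fore': 0.02, 'wr': 0.03, 'pole': 0.03, 'z': 0.06}
[... 880 characters left out ...]
001, -0.05, -0.0]
[47.2, 0.1, 18.2, -0.001, -0.05, -0.0]
[48.0, 0.1, 15.9, -0.001, -0.05, -0.0]
[9.3, 11.8, 28.7, -0.01, 0.0, -0.049]
[8.7, 12.0, 28.8, -0.01, 0.0, -0.049]
[10.9, 35.1, -2.2, -0.03, -0.0, -0.147]
[10.9, 35.1, -2.2, -0.03, 0.0, -0.147]
[10.9, 35.1, -2.2, -0.03, -0.0, -0.147]
[10.9, 35.1, -2.2, -0.03, 0.0, -0.147]
[10.9, 35.1, -2.2, -0.03, -0.0, -0.147]
[-9.5, 25.4, 6.5, -0.025, -0.1, -0.097]
[-14.5, 10.4, 9.5, -0.016, -0.133, -0.029]
[-13.4, 9.8, 11.5, -0.016, -0.133, -0.029]
[-12.0, 9.2, 13.4, -0.016, -0.133, -0.029]
[-8.0, 8.4, 7.0, -0.019, -0.15, -0.017]
[-7.0, 8.2, 8.3, -0.019, -0.15, -0.017]
[-7.1, 51.4, -7.4, -0.126, -0.0, -0.081]
[6.7, 51.4, -10.4, -0.126, -0.0, -0.081]
```

Emit:
step_arm(
  commands=[
    [[45, 0, 23, -0.001, -0.05, 0, 0], [46, 0, 20.5, -0.001, -0.05, 0, 0], [47, 0, 18, -0.001, -0.05, 0, 0], [48, 0, 16, -0.001, -0.05, 0, 0], [9.3, 11.8, 28.7, -0.01, 0, -0.049, 0], [8.7, 12, 28.8, -0.01, 0, -0.049, 0], [0, 0, 0, 0, 0, 0, 0]],
  ],
)

```text
time: 6.92
tool_pos: [0.1396, -0.2044, 0.277]
ee_rot: [3.14, 0.203, 1.942]
wrist_force: [0.6, -0.4, 0.3]
width: 0.0004
finger_force: 0.0
```

```bash
sed -i 's/^way=.*/way=[pose(a,.275,.10,.2) for a in np.arange(-1.05,-.4,.15)]+[pose(-.35,.31,.10,.3),pose(-.25,.43,.12,.7),pose(-.2,.49,.16,1.0),pose(-.05,.5,.17,1.0),pose(.1,.5,.17,1.0)]/' p1.py; python3 p1.py
python3 - <<'E'
from h import *
ims=[]
p=eyes.snapshot("side"); c=p["color"][60:260,0:400]; ims.append(cv2.resize(c,(600,300),interpolation=cv2.INTER_CUBIC))
p=eyes.snapshot("top"); c=p["color"][90:380,220:640]; ims.append(cv2.resize(c,(434,300),interpolation=cv2.INTER_CUBIC))
im=np.zeros((600,600,3),np.uint8); im[:300]=ims[0]; im[300:,:434]=ims[1]; cv2.imwrite("pics/retr.png",im[...,::-1])
E
```

```text
6.925 [-1.204e+00 -7.180e-01  2.218e+00  2.000e-03  1.438e+00 -1.575e+00] [ 0.6 -0.4  0.3] [  0.4  -2.6 -29.8   0.1  -0.8   0. ]
[-1.05 -0.72  2.22  0.    1.44 -1.57] err1e-17 v1.23 {'fore': 0.04, 'up': 0.08, 'elb': 0.08, 'wr': 0.04, 'pole': 0.03, 'z': 0.06}
[-0.9  -0.72  2.22  0.    1.44 -1.57] err8e-18 v1.20 {'fore': 0.03, 'wr': 0.03, 'pole': 0.01, 'z': 0.06}
[-0.75 -0.72  2.22  0.    1.44 -1.57] err1e-17 v1.20 {'fore': 0.02, 'wr': 0.03, 'pole': 0.03, 'z': 0.06}
[-0.6  -0.72  2.22  0.    1.44 -1.57] err2e-17 v1.20 {'fore': 0.02, 'wr': 0.03, 'pole': 0.07, 'z': 0.06}
[-0.45 -0.72  2.22  0.    1.44 -1.57] err2e-17 v1.20 {'fore': 0.02, 'wr': 0.03, 'z': 0.06}
[-0.35 -0.71  2.23  0.    1.32 -1.57] err3e-29 v0.99 {'fore': 0.03, 'wr': 0.04, 'z': 0.06}
[-0.31 -0.7   2.25  0.    1.16 -1.57] err8e-26 v1.29 {'fore': 0.04, 'wr': 0.05, 'z': 0.05}
[-0.28 -0.69  2.28  0.    0.99 -1.57] err2e-23 v1.37 {'fore': 0.05, 'wr': 0.06, 'z': 0.06}
[-0.25 -0.66  2.3   0.    0.8  -1.57] err2e-20 v1.45 {'fore': 0.06, 'z': 0.06}
[-0.22 -0.66  2.33  0.    0.62 -1.57] err5e-17 v1.47 {'fore': 0.07, 'z': 0.08}
[-0.2  -0.64  2.36  0.    0.42 -1.57] err1e-21 v1.58 {}
[-0.05 -0.62  2.33 -0.    0.43 -1.57] err2e-24 v1.20 {'fore': 0.08}
[ 0.1  -0.62  2.33 -0.    0.43 -1.57] err2e-23 v1.20 {'fore': 0.08}
[12.8, 35.7, -2.0, -0.029, 0.003, -0.147]
[10.9, 35.1, -2.2, -0.03, -0.0, -0.147]
[10.9, 35.1, -2.2, -0.03, 0.0, -0.147]
[10.9, 35.1, -2.2, -0.03, 0.0, -0.147]
[10.9, 35.1, -2.2, -0.03, -0.0, -0.147]
[-9.5, 25.4, 6.5, -0.025, -0.1, -0.097]
[-14.5, 10.4, 9.5, -0.016, -0.133, -0.029]
[-13.4, 9.8, 11.5, -0.016, -0.133, -0.029]
[-12.0, 9.2, 13.4, -0.016, -0.133, -0.029]
[-8.0, 8.4, 7.0, -0.019, -0.15, -0.017]
[-7.0, 8.2, 8.3, -0.019, -0.15, -0.017]
[-7.1, 51.4, -7.4, -0.126, -0.0, -0.081]
[6.7, 51.4, -10.4, -0.126, -0.0, -0.081]
```

View pics/retr.png

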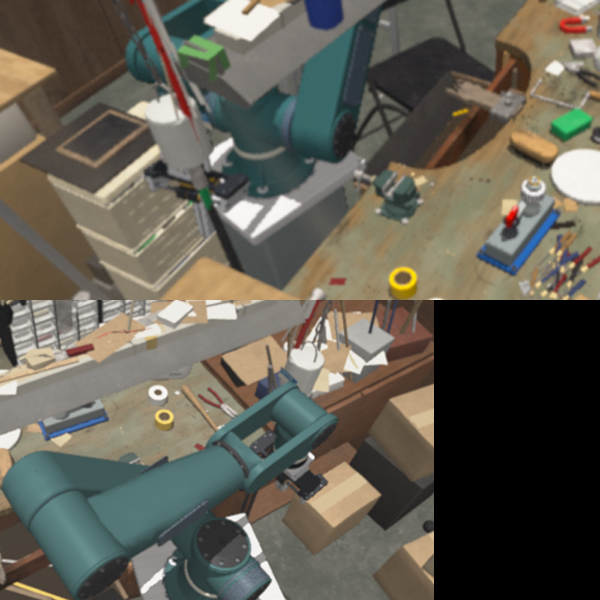

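Run:
```python
from h import *
a=eyes.snapshot("top"); b=eyes.snapshot("side")
f=lambda n,t,s:print(n,(lambda x:(np.round(x,3),[round(float(np.linalg.norm(np.cross(x-r[0],r[1]))),3) for r in(ray(a,t),ray(b,s))]))(tri([ray(a,t),ray(b,s)])))
T=lambda x,y:(220+x*.968,90+(y-300)*.967); S=lambda x,y:(x/1.5,60+y/1.5)
f("can mid",T(304,370),S(172,138)); f("can top",T(312,352),S(165,105)); f("can bottom",T(298,392),S(180,168)); f("rodlow",T(265,375),S(210,200)); f("rod2",T(262,430),S(228,260))
for q in("chasing_hammer","flat_pliers"):
    for n,p in(("t",a),("s",b)):
        r=models.tip_of(p,q)
        if r: print(q,n,r[0]["confidence"],np.round(at_z(p,r[0]["xy"],0),3))
```

```text
can mid (array([ 0.257, -0.266,  0.4  ]), [0.002, 0.002])
can top (array([ 0.256, -0.261,  0.457]), [0.002, 0.002])
can bottom (array([ 0.248, -0.268,  0.336]), [0.004, 0.004])
rodlow (array([ 0.328, -0.252,  0.311]), [0.023, 0.023])
rod2 (array([ 0.291, -0.258,  0.139]), [0.014, 0.014])
chasing_hammer t 0.75 [ 0.471 -0.171  0.   ]
flat_pliers t 0.51 [ 0.499 -0.241  0.   ]
```

```bash
python3 - <<'E'
from fk import *
for roll in(-.5,-.25,.25,.5):
    m=[]
    for a in np.arange(-1.2,-.4,.1):
        p,q=pose(a,.272,.1,.2,roll); s=ik(p,q,np.array([a,-.72,2.22,0,1.44,-1.57])); m.append(round(float(check(s.x)["pole"]),3))
    print(roll,m,np.round(s.x,2))
rl=.5
import sys
E
sed -i 's/^way=.*/RL=float(__import__("sys").argv[1]); way=[pose(-1.2,.272,.10,.2,RL)]+[pose(a,.272,.10,.2,RL) for a in np.arange(-1.05,-.4,.15)]/' p1.py; echo; python3 p1.py 0.25; python3 p1.py -0.25 | tail -8
```

```text
-0.5 [0.046, 0.023, 0.011, 0.018, 0.039, 0.066, 0.096, 0.127] [-0.5  -0.73  2.23 -0.    1.45 -2.07]
-0.25 [0.057, 0.031, 0.013, 0.011, 0.027, 0.053, 0.082, 0.113] [-0.5  -0.73  2.23 -0.    1.45 -1.82]
0.25 [0.084, 0.055, 0.031, 0.016, 0.017, 0.034, 0.059, 0.088] [-0.5  -0.73  2.23  0.    1.45 -1.32]
0.5 [0.09, 0.069, 0.044, 0.026, 0.021, 0.031, 0.053, 0.079] [-0.5  -0.73  2.23  0.    1.45 -1.07]

7.325 [-1.206e+00 -7.180e-01  2.216e+00  2.000e-03  1.437e+00 -1.577e+00] [-0.4  0.4  0.3] [ -0.   -2.7 -31.   -0.   -0.8  -0. ]
[-1.2  -0.72  2.22  0.    1.44 -1.45] err2e-19 v1.02 {'fore': 0.06, 'up': 0.03, 'elb': 0.03, 'wr': 0.06, 'pole': 0.08, 'z': 0.06}
[-1.2  -0.73  2.23 -0.    1.45 -1.32] err2e-19 v1.02 {'fore': 0.06, 'up': 0.03, 'elb': 0.03, 'wr': 0.06, 'z': 0.06}
[-1.05 -0.73  2.23  0.    1.45 -1.32] err3e-17 v1.20 {'fore': 0.04, 'up': 0.08, 'elb': 0.08, 'wr': 0.05, 'pole': 0.04, 'z': 0.06}
[-0.9  -0.73  2.23  0.    1.45 -1.32] err5e-17 v1.20 {'fore': 0.03, 'wr': 0.03, 'pole': 0.02, 'z': 0.06}
[-0.75 -0.73  2.23  0.    1.45 -1.32] err7e-17 v1.20 {'fore': 0.03, 'wr': 0.03, 'pole': 0.
[... 169 characters left out ...]
.20 {'fore': 0.02, 'wr': 0.03, 'z': 0.06}
[2.9, 0.5, 0.4, 0.001, 0.003, 0.125]
[2.9, 0.2, 0.4, 0.001, 0.003, 0.125]
[19.1, 30.9, -2.2, -0.029, 0.007, -0.147]
[19.1, 30.9, -2.2, -0.029, 0.007, -0.147]
[19.1, 30.9, -2.2, -0.029, 0.007, -0.147]
[19.1, 30.9, -2.2, -0.029, 0.007, -0.147]
[19.1, 30.9, -2.2, -0.029, 0.007, -0.147]
[-0.45 -0.73  2.23  0.    1.45 -1.82] err1e-16 v1.20 {'fore': 0.02, 'wr': 0.03, 'z': 0.06}
[2.9, 0.5, 0.4, -0.0, 0.003, -0.125]
[2.8, 0.9, 0.4, -0.0, 0.003, -0.125]
[2.0, 36.3, -2.2, -0.029, -0.007, -0.147]
[2.0, 36.3, -2.2, -0.029, -0.007, -0.147]
[2.0, 36.3, -2.2, -0.029, -0.007, -0.147]
[2.0, 36.3, -2.2, -0.029, -0.007, -0.147]
[2.0, 36.3, -2.2, -0.029, -0.007, -0.147]
```

Emit:
step_arm(
  commands=[
    [[3, 0.5, 0.4, 0.001, 0.003, 0.125, 0], [3, 0, 0.4, 0.001, 0.003, 0.125, 0], [9.5, 15.5, -1.1, -0.015, 0.003, -0.074, 0], [9.5, 15.5, -1.1, -0.015, 0.003, -0.074, 0], [9.5, 15.5, -1.1, -0.015, 0.003, -0.074, 0], [9.5, 15.5, -1.1, -0.015, 0.003, -0.074, 0], [0, 0, 0, 0, 0, 0, 0]],
  ],
)

```text
time: 8.2
tool_pos: [0.1895, -0.1471, 0.2758]
ee_rot: [3.09, 0.196, 1.992]
wrist_force: [-0.2, -0.6, -0.1]
width: 0.0002
finger_force: 0.0
```

Emit:
step_arm(
  commands=[
    [[9.5, 15.5, -1.1, -0.015, 0.003, -0.074, 0], [9.5, 15.5, -1.1, -0.015, 0.003, -0.074, 0], [9.5, 15.5, -1.1, -0.015, 0.003, -0.074, 0], [9.5, 15.5, -1.1, -0.015, 0.003, -0.074, 0], [19, 31, -2.2, -0.029, 0.007, -0.147, 0], [0, 0, 0, 0, 0, 0, 0]],
  ],
)

```text
time: 8.95
tool_pos: [0.2332, -0.0471, 0.2756]
ee_rot: [3.09, 0.2, 2.446]
wrist_force: [0.2, 1.0, -0.2]
width: 0.0002
finger_force: 0.0
```

```bash
sed -i 's/^RL=.*/way=[pose(-.35,.31,.10,.3),pose(-.25,.43,.12,.7),pose(-.2,.49,.16,1.0),pose(-.05,.5,.17,1.0),pose(.1,.5,.17,1.0)]/' p1.py; python3 p1.py
```

```text
8.95 [-4.390e-01 -7.520e-01  2.235e+00 -1.000e-03  1.452e+00 -1.320e+00] [ 0.2  1.  -0.2] [  1.2  -1.8 -30.9   0.2  -0.7   0. ]
[-0.41 -0.74  2.23 -0.    1.41 -1.4 ] err4e-17 v0.64 {'fore': 0.02, 'wr': 0.03, 'z': 0.06}
[-0.38 -0.72  2.23 -0.    1.36 -1.48] err3e-16 v0.67 {'fore': 0.03, 'wr': 0.04, 'z': 0.06}
[-0.35 -0.71  2.23 -0.    1.32 -1.57] err2e-28 v0.70 {'fore': 0.03, 'wr': 0.04, 'z': 0.06}
[-0.31 -0.7   2.25  0.    1.16 -1.57] err8e-26 v1.29 {'fore': 0.04, 'wr': 0.05, 'z': 0.05}
[-0.28 -0.69  2.28  0.    0.99 -1.57] err2e-23 v1.37 {'fore': 0.05, 'wr': 0.06, 'z': 0.06}
[-0.25 -0.66  2.3   0.    0.8  -1.57] err2e-20 v1.45 {'fore': 0.06, 'z': 0.06}
[-0.22 -0.66  2.33  0.    0.62 -1.57] err5e-17 v1.47 {'fore': 0.07, 'z': 0.08}
[-0.2  -0.64  2.36  0.    0.42 -1.57] err1e-21 v1.58 {}
[-0.05 -0.62  2.33 -0.    0.43 -1.57] err2e-24 v1.20 {'fore': 0.08}
[ 0.1  -0.62  2.33 -0.    0.43 -1.57] err2e-23 v1.20 {'fore': 0.08}
[-4.1, 8.9, 2.5, -0.012, -0.03, -0.112]
[-5.0, 8.3, 2.8, -0.012, -0.03, -0.112]
[-5.8, 7.7, 3.0, -0.012, -0.03, -0.112]
[-14.5, 10.4, 9.5, -0.016, -0.133, -0.029]
[-13.4, 9.8, 11.5, -0.016, -0.133, -0.029]
[-12.0, 9.2, 13.4, -0.016, -0.133, -0.029]
[-8.0, 8.4, 7.0, -0.019, -0.15, -0.017]
[-7.0, 8.2, 8.3, -0.019, -0.15, -0.017]
[-7.1, 51.4, -7.4, -0.126, -0.0, -0.081]
[6.7, 51.4, -10.4, -0.126, -0.0, -0.081]
```

Past the pole without contact. Now extending under the lamp.

Emit:
step_arm(
  commands=[
    [[-4, 9, 2.5, -0.012, -0.03, -0.112, 0], [-5, 8.3, 2.8, -0.012, -0.03, -0.112, 0], [-5.8, 7.7, 3, -0.012, -0.03, -0.112, 0], [-14.5, 10.4, 9.5, -0.016, -0.133, -0.029, 0], [-13.4, 9.8, 11.5, -0.016, -0.133, -0.029, 0], [-12, 9.2, 13.4, -0.016, -0.133, -0.029, 0], [-8, 8.4, 7, -0.019, -0.15, -0.017, 0], [-7, 8.2, 8.3, -0.019, -0.15, -0.017, 0], [0, 0, 0, 0, 0, 0, 0]],
  ],
)

```text
time: 10.07
tool_pos: [0.3426, -0.0143, 0.2559]
ee_rot: [3.14, 0.995, 2.931]
wrist_force: [-0.3, -0.4, 0.6]
width: 0.0006
finger_force: 0.0
```

```bash
sed -i 's/^way=.*/way=[pose(-.05,.5,.17,1.0),pose(.1,.53,.18,1.0)]/' p1.py; python3 p1.py
python3 - <<'E'
from h import *
p=eyes.snapshot("side"); a=eyes.snapshot("top")
for q,z in(("knob_grip",.113),("collar_top",.112)):
    for n,pp in(("side",p),("top",a)):
        r=models.tip_of(pp,q)
        if r: print(q,n,round(r[0]["confidence"],2),np.round(at_z(pp,r[0]["xy"],z),4))
im=np.zeros((600,700,3),np.uint8); im[:300,:600]=cv2.resize(p["color"][100:300,100:500],(600,300),interpolation=cv2.INTER_CUBIC); im[300:,:600]=cv2.resize(a["color"][110:310,150:550],(600,300),interpolation=cv2.INTER_CUBIC)
cv2.imwrite("pics/ext.png",im[:,:600,::-1])
E
```

```text
10.075 [-2.070e-01 -6.390e-01  2.361e+00 -2.000e-03  4.250e-01 -1.567e+00] [-0.3 -0.4  0.6] [  0.2  -6.4 -32.3  -0.   -3.9  -0. ]
[-0.13 -0.63  2.35 -0.    0.43 -1.57] err3e-17 v0.64 {}
[-0.05 -0.62  2.33  0.    0.43 -1.57] err3e-17 v0.62 {'fore': 0.08}
[ 0.03 -0.57  2.3  -0.01  0.42 -1.56] err1e-16 v0.63 {'fore': 0.07}
[ 0.1  -0.53  2.26  0.    0.4  -1.57] err3e-18 v0.57 {'fore': 0.06}
[-3.9, 27.0, -4.3, -0.066, -0.002, -0.044]
[-5.1, 27.0, -2.5, -0.066, -0.002, -0.044]
[-8.9, 28.0, 4.6, -0.063, -0.0, -0.041]
[-10.0, 27.2, 6.3, -0.063, -0.0, -0.041]
knob_grip side 0.47 [0.5667 0.1723 0.113 ]
knob_grip top 0.32 [ 0.4883 -0.0211  0.113 ]
collar_top side 0.68 [0.6094 0.1361 0.112 ]
```

View pics/ext.png

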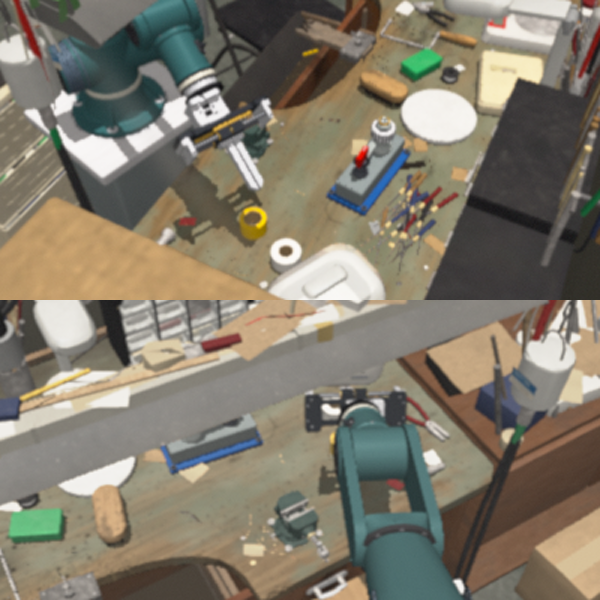

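```bash
cat >> fk.py <<'E'
YAW=.156; K=np.array([.568,.1705]); CO=np.array([.5555,.2535])
def tippose(c,a,b,z,t=.9,az=.19,roll=0,L=.199):
    xy=c+Rz(YAW).apply([a,b,0])[:2]/1000; q=tool(t,az,roll); return np.r_[xy,z]-q.apply([0,0,L]),q
def pr(r):
    for x in r: print([float(v) for v in x])
E
cat > p2.py <<'E'
from fk import *
way=[pose(0.05,.5,.17,1.0),tippose(K,-55,-14,.15),tippose(K,-24,-14,.098)]
pr(plan(way,None))
E
python3 p2.py
```

```text
[-0.08 -0.64  2.35 -0.    0.43 -1.57] err8e-26 v1.03 {}
[ 0.05 -0.62  2.33 -0.    0.43 -1.57] err8e-26 v1.01 {'fore': 0.08}
[ 0.11 -0.57  2.28  0.02  0.47 -1.6 ] err6e-21 v0.45 {'fore': 0.06}
[ 0.16 -0.51  2.24  0.05  0.52 -1.64] err1e-19 v0.42 {'fore': 0.05}
[ 0.16 -0.43  2.24  0.06  0.43 -1.65] err1e-16 v0.73 {'fore': 0.05, 'z': 0.08}
[ 0.16 -0.34  2.25  0.08  0.34 -1.67] err5e-16 v0.73 {'fore': 0.05, 'z': 0.05}
[0.3, 43.1, -9.2, -0.107, -0.0, -0.07]
[-2.8, 43.7, -4.5, -0.107, -0.0, -0.07]
[-8.0, 21.9, 6.6, -0.057, 0.05, -0.041]
[-9.3, 21.2, 7.3, -0.057, 0.05, -0.041]
[10.7, -0.5, 28.3, 0.0, 0.0, 0.0]
[10.7, -0.5, 28.3, 0.0, -0.0, 0.0]
```

Emit:
step_arm(
  commands=[
    [[0.3, 43, -9, -0.107, 0, -0.07, 0], [-3, 43.5, -4.5, -0.107, 0, -0.07, 0], [-8, 22, 6.6, -0.057, 0.05, -0.041, 0], [-9.3, 21, 7.3, -0.057, 0.05, -0.041, 0], [5, 0, 14, 0, 0, 0, 0], [0, 0, 0, 0, 0, 0, 0]],
  ],
)

```text
time: 11.12
tool_pos: [0.3706, 0.1204, 0.2597]
ee_rot: [-3.141, 0.896, -2.95]
wrist_force: [0.9, -0.9, 0.2]
width: 0.0007
finger_force: 0.0
```

```bash
cat > p2.py <<'E'
from fk import *
o=robot.get_obs(); q=R.from_euler("xyz",o["ee_rot"]); tip=o["tool_pos"]+q.apply([0,0,.199]); print(o["time"],np.round(o["joint_positions"],2),"tip",np.round(tip,4),"local",np.round(Rz(-YAW).apply(np.r_[tip[:2]-K,0])*1000,1),np.round(o["wrist_force"],1))
p=eyes.snapshot("side")
print("tip px",proj(p,tip),"K px",proj(p,np.r_[K,.113]))
c=p["color"][150:250,290:420]; im=cv2.resize(c,(780,600),interpolation=cv2.INTER_CUBIC)
u=((proj(p,tip)[0]-[290,150])*6).astype(int); cv2.circle(im,tuple(map(int,u)),3,(0,255,0),-1)
u=((proj(p,np.r_[K,.113])[0]-[290,150])*6).astype(int); cv2.circle(im,tuple(map(int,u)),3,(0,255,255),-1)
cv2.imwrite("pics/k1.png",im[...,::-1])
way=[tippose(K,*w) for w in((-24,-14,.098),(-11,-14,.098),(-7.7,-20,.098),(1.4,-23.7,.098),(12.6,-19.8,.098),(15.5,-16.5,.098))]
pr(plan(way,None,show=False,dp=.012))
E
python3 p2.py
```

```text
11.125 [ 0.16 -0.47  2.24  0.06  0.47 -1.64] tip [0.5231 0.1499 0.1354] local [-47.6 -13.4   0. ] [ 0.9 -0.9  0.2]
tip px [[325.60757719 192.15516754]] K px [[341.8461879  201.16188214]]
[3.9, -0.3, 10.5, 0.0, -0.001, 0.0]
[3.9, -0.3, 10.5, 0.0, -0.001, 0.0]
[3.9, -0.3, 10.5, 0.0, -0.001, 0.0]
[3.9, -0.3, 10.5, 0.0, -0.001, 0.0]
[-4.0, -0.2, 5.1, 0.0, 0.0, -0.0]
[-4.0, -0.2, 5.1, 0.0, -0.0, 0.0]
[-1.9, -6.1, 2.4, 0.0, 0.0, 0.0]
[-5.6, -4.0, 7.0, 0.0, 0.0, 0.0]
[-7.0, 3.5, 8.9, 0.0, 0.0, 0.0]
[-1.9, 3.2, 2.4, 0.0, 0.0, 0.0]
```

View pics/k1.png

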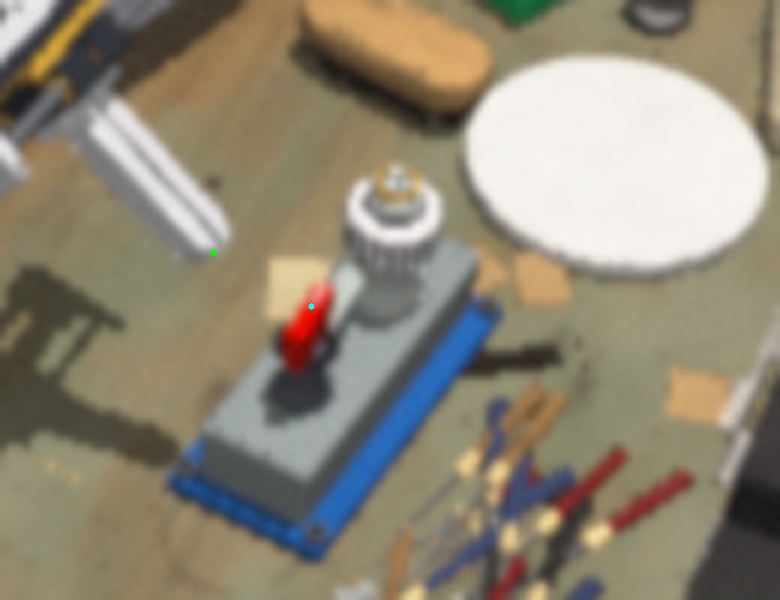

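Emit:
step_arm(
  commands=[
    [[4, 0, 10.5, 0, 0, 0, 0], [4, 0, 10.5, 0, 0, 0, 0], [4, 0, 10.5, 0, 0, 0, 0], [4, 0, 10.5, 0, 0, 0, 0], [-4, 0, 5, 0, 0, 0, 0], [-4, 0, 5, 0, 0, 0, 0], [0, 0, 0, 0, 0, 0, 0]],
  ],
)

```text
time: 12.05
tool_pos: [0.4061, 0.1271, 0.222]
ee_rot: [-3.141, 0.899, -2.95]
wrist_force: [-1.0, 0.2, -0.6]
width: 0.0003
finger_force: 0.4
```

```bash
sed -i 's/^way=.*/way=[tippose(K,*w) for w in((-7.7,-20,.098),(1.4,-23.7,.098),(12.6,-19.8,.098),(15.5,-16.5,.098))]/; s/^cv2.imwrite.*//; s/dp=.012/dp=.006/' p2.py; python3 p2.py
```

```text
12.05 [ 0.16 -0.3   2.22  0.07  0.32 -1.66] tip [0.559  0.1566 0.0981] local [-11.1 -12.3   0. ] [-1.   0.2 -0.6]
tip px [[336.11247513 205.75605287]] K px [[341.8461879  201.16188214]]
[-0.8, -3.9, 1.3, 0.0, -0.0, 0.0]
[-0.8, -3.9, 1.3, 0.0, -0.0, 0.0]
[-2.8, -2.0, 3.5, 0.0, 0.0, 0.0]
[-2.8, -2.0, 3.5, 0.0, 0.0, 0.0]
[-3.5, 1.8, 4.4, 0.0, 0.0, 0.0]
[-3.5, 1.8, 4.4, 0.0, 0.0, 0.0]
[-1.9, 3.2, 2.4, 0.0, 0.0, 0.0]
```

Emit:
step_arm(
  commands=[
    [[-0.8, -3.9, 1.3, 0, 0, 0, 0], [-0.8, -3.9, 1.3, 0, 0, 0, 0], [-2.8, -2, 3.5, 0, 0, 0, 0], [-2.8, -2, 3.5, 0, 0, 0, 0], [-3.5, 1.8, 4.4, 0, 0, 0, 0], [-3.5, 1.8, 4.4, 0, 0, 0, 0], [-1.9, 3.2, 2.4, 0, 0, 0, 0], [0, 0, 0, 0, 0, 0, 0]],
  ],
)

```text
time: 13.1
tool_pos: [0.4322, 0.1253, 0.2205]
ee_rot: [-3.136, 0.896, -2.948]
wrist_force: [-3.0, -11.9, -1.2]
width: 0.0004
finger_force: 5.8
```

```bash
sed -i 's/^way=.*/cv2.imwrite("pics\/k2.png",im[...,::-1]); way=[tippose(K,*w) for w in((15.5,-13,.098),)]/' p2.py; python3 p2.py
```

```text
13.1 [ 0.15 -0.23  2.17  0.1   0.31 -1.7 ] tip [0.5849 0.154  0.0962] local [ 14.2 -18.9   0. ] [ -3.  -11.9  -1.2]
tip px [[342.54181943 211.13890117]] K px [[341.8461879  201.16188214]]
[-1.6, 5.2, 0.1, -0.003, -0.004, 0.002]
```

View pics/k2.png

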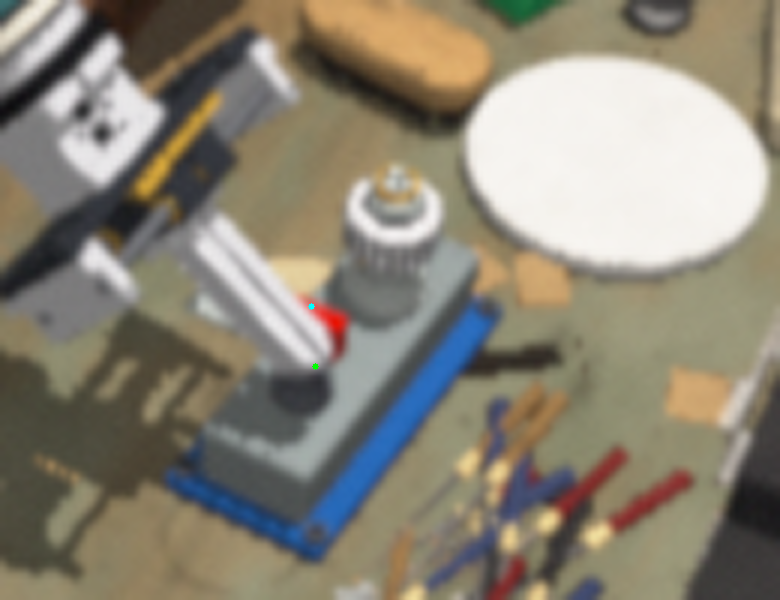

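Emit:
step_arm(
  commands=[
    [[0, -8, -2, 0, 0, 0, 0], [0, -6, -10, 0, 0, 0, 20], [0, 0, -30, 0, 0, 0, 70], [0, 0, -30, 0, 0, 0, 70], [0, 0, 0, 0, 0, 0, 70]],
  ],
)

```text
time: 13.78
tool_pos: [0.3798, 0.1025, 0.269]
ee_rot: [-3.139, 0.906, -2.95]
wrist_force: [0.6, -0.1, 1.0]
width: 0.037
finger_force: 0.0
```

Run:
```python
from fk import *
o=robot.get_obs(); print(o["time"],np.round(o["joint_positions"],2),np.round(o["tool_pos"],3),o["width"])
for t in(.8,.9,1.0):
  for z in(.1,.085):
    j=np.array([.33,-.15,2.15,0,.3,-1.57])
    for az in np.arange(-.4,1.1,.2):
        q=tool(t,az,0); p=np.r_[CO,z]-q.apply([0,0,.18]); s=ik(p,q,j); c=check(s.x)
        print(t,z,round(az,1),"%.0e"%s.cost,np.round(s.x,2),{k:round(float(v),3) for k,v in c.items() if v<.05}); j=s.x
p=eyes.snapshot("side"); print([ (m["confidence"],np.round(m["xy"],1)) for m in models.tip_of(p,"collar_top")[:1]], proj(p,np.r_[CO,.112]))
im=cv2.resize(p["color"][170:230,310:390],(640,480),interpolation=cv2.INTER_CUBIC); cv2.imwrite("pics/k3.png",im[...,::-1])
```

```text
13.775 [ 0.09 -0.47  2.23  0.17  0.49 -1.78] [0.38  0.102 0.269] 0.03702092470115157
0.8 0.1 -0.4 5e-20 [ 0.68  0.1   1.82 -0.87  0.98 -0.07] {'fore': -0.028, 'z': 0.042}
0.8 0.1 -0.2 6e-23 [ 0.62  0.01  1.92 -0.83  0.79 -0.27] {'fore': -0.013, 'z': 0.042}
0.8 0.1 0.0 1e-18 [ 0.53 -0.07  2.   -0.7   0.6  -0.58] {'fore': -0.003, 'z': 0.042}
0.8 0.1 0.2 3e-27 [ 0.42 -0.12  2.05 -0.36  0.46 -1.09] {'fore': 0.004, 'z': 0.042}
0.8 0.1 0.4 2e-21 [ 0.29 -0.15  2.07  0.18  0.43 -1.81] {'fore': 0.003, 'z': 0.042}
0.8 0.1 0.6 1e-15 [ 0.17 -0.13  2.06  0.61  0.55 -2.41] {'fore': -0.005, 'z': 0.042}
0.8 0.1 0.8 4e-04 [ 0.12 -0.1   1.99  0.64  0.72 -2.57] {'fore': -0.022, 'z': 0.044}
0.8 0.1 1.0 3e-03 [ 0.11 -0.05  1.9   0.57  0.86 -2.57] {'fore': -0.043, 'z': 0.047}
0.8 0.085 -0.4 2e-20 [ 0.68  0.12  1.84 -0.89  0.96 -0.04] {'fore': -0.026, 'z': 0.027}
0.8 0.085 -0.2 7e-23 [ 0.62  0.03  1.93 -0.86  0.77 -0.23] {'fore': -0.011, 'z': 0.027}
0.8 0.085 0.0 2e-18 [ 0.53 -0.04  2.01 -0.73  0.58 -0.53] {'fore': 0.0, 'z': 0.027}
0.8 0.085 0.2 1e-27 [ 0.42 -0.1   2.06 -0.39  0.42 -1.05] {'fore': 0.007, '
[... 2448 characters left out ...]
 0.18] {'fore': -0.008, 'z': 0.021}
1.0 0.085 -0.2 4e-04 [ 0.68  0.04  2.   -1.08  0.76  0.01] {'fore': 0.008, 'z': 0.022}
1.0 0.085 0.0 3e-04 [ 0.57 -0.06  2.1  -1.08  0.5  -0.18] {'fore': 0.026, 'z': 0.025}
1.0 0.085 0.2 3e-05 [ 0.44 -0.11  2.18 -1.08  0.21 -0.37] {'fore': 0.039, 'z': 0.025}
1.0 0.085 0.4 5e-05 [ 0.26 -0.14  2.21  0.93  0.17 -2.57] {'fore': 0.038, 'z': 0.026}
1.0 0.085 0.6 8e-04 [ 0.2  -0.15  2.17  0.81  0.35 -2.57] {'fore': 0.026, 'z': 0.027}
1.0 0.085 0.8 4e-03 [ 0.15 -0.13  2.09  0.72  0.54 -2.57] {'fore': 0.003, 'z': 0.029}
1.0 0.085 1.0 8e-03 [ 0.12 -0.08  2.    0.66  0.7  -2.57] {'fore': -0.023, 'z': 0.03}
[(0.63, array([357.5, 185.2]))] [[355.6785554  184.23529624]]
```

View pics/k3.png

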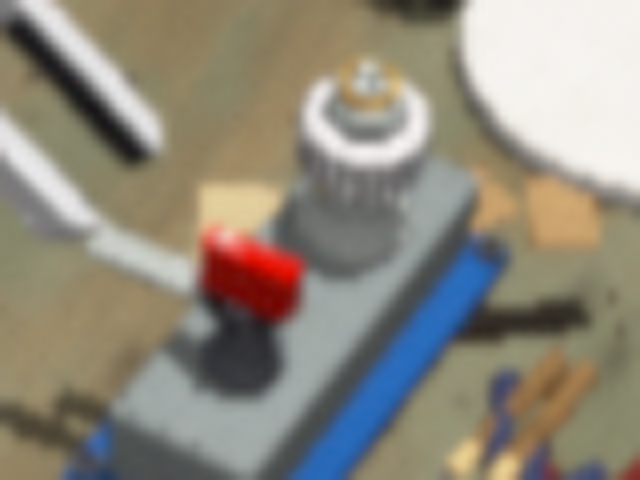

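```bash
cat > p3.py <<'E'
from fk import *
import sys
def G(az,z,back=0,t=.9):
    q=tool(t,az,0); return np.r_[CO,z]-q.apply([0,0,.18+back]),q
def st():
    o=robot.get_obs(); q=R.from_euler("xyz",o["ee_rot"]); g=o["tool_pos"]+q.apply([0,0,.18]); z=q.apply([0,0,1])
    print("t%.2f"%o["time"],np.round(o["joint_positions"],2),"G-CO mm",np.round((g-np.r_[CO,0])*1000,1),"az %.3f t %.3f"%(np.arctan2(z[1],z[0]),np.arccos(-z[2])),"F",np.round(o["wrist_force"],1),"w %.4f f %.1f"%(o["width"],o["finger_force"]))
if __name__=="__main__":
    st(); way=eval(sys.argv[1]); pr(plan(way,None,dp=float(sys.argv[2]),dr=float(sys.argv[3])))
E
python3 p3.py "[G(.05,.1,.1),G(.0,.1)]" .05 .17
```

```text
t13.88 [ 0.09 -0.47  2.23  0.17  0.49 -1.78] G-CO mm [ -36.8 -124.2  155.1] az 0.190 t 0.901 F [ 0.5  0.5 -0. ] w 0.0448 f 0.0
[ 0.29 -0.45  2.21 -0.24  0.5  -1.27] err3e-20 v4.10 {'fore': 0.05}
[ 0.48 -0.41  2.18 -0.56  0.58 -0.84] err2e-22 v3.45 {'fore': 0.04}
[ 0.65 -0.34  2.13 -0.76  0.7  -0.54] err3e-26 v2.42 {'fore': 0.04}
[ 0.62 -0.25  2.11 -0.81  0.63 -0.48] err3e-27 v0.71 {'fore': 0.03}
[ 0.59 -0.16  2.09 -0.88  0.58 -0.4 ] err5e-25 v0.72 {'fore': 0.03, 'z': 0.06}
[ 0.56 -0.07  2.06 -0.95  0.54 -0.32] err2e-22 v0.72 {'fore': 0.01, 'z': 0.04}
[1.5, 48.6, -5.8, 0.037, 0.0, 0.029]
[2.9, 48.2, -7.6, 0.037, 0.0, 0.029]
[4.3, 47.8, -9.3, 0.037, 0.0, 0.029]
[-0.0, 2.3, 33.4, 0.013, -0.0, 0.01]
[-0.0, 2.8, 33.3, 0.013, 0.0, 0.01]
[0.0, 3.2, 33.3, 0.013, 0.0, 0.01]
```

Emit:
step_arm(
  commands=[
    [[0.7, 24, -3, 0.018, 0, 0.014, 70], [0.8, 24.5, -3, 0.018, 0, 0.015, 70], [1.5, 24, -4, 0.018, 0, 0.014, 70], [1.5, 24, -4, 0.018, 0, 0.015, 70], [2, 24, -4.5, 0.018, 0, 0.014, 70], [2, 24, -4.5, 0.018, 0, 0.015, 70], [0, 0, 0, 0, 0, 0, 70]],
  ],
)

```text
time: 14.75
tool_pos: [0.3375, 0.2447, 0.2729]
ee_rot: [-3.14, 0.897, -3.084]
wrist_force: [-0.3, 0.2, -0.7]
width: 0.0701
finger_force: 0.0
```

```bash
python3 p3.py "[G(0.02,.1,.04),G(.0,.1)]" .03 .17
```

```text
t14.75 [ 0.65 -0.33  2.13 -0.76  0.69 -0.54] G-CO mm [-77.6  -0.9 160.6] az 0.056 t 0.897 F [-0.3  0.2 -0.7] w 0.0701 f 0.0
[ 0.62 -0.25  2.11 -0.81  0.64 -0.48] err2e-16 v0.62 {'fore': 0.03}
[ 0.6  -0.18  2.09 -0.87  0.59 -0.42] err1e-15 v0.63 {'fore': 0.03, 'z': 0.07}
[ 0.58 -0.12  2.07 -0.91  0.57 -0.37] err1e-17 v0.43 {'fore': 0.02, 'z': 0.05}
[ 0.56 -0.07  2.06 -0.95  0.54 -0.32] err6e-17 v0.43 {'fore': 0.01, 'z': 0.04}
[-0.2, 1.4, 29.2, 0.014, -0.002, 0.012]
[-0.1, 1.8, 29.2, 0.014, -0.002, 0.012]
[-0.0, 1.4, 20.0, 0.008, 0.0, 0.006]
[0.0, 1.6, 20.0, 0.008, -0.0, 0.006]
```

Emit:
step_arm(
  commands=[
    [[0, 1.5, 29, 0.014, -0.002, 0.012, 70], [0, 1.8, 29, 0.014, -0.002, 0.012, 70], [0, 1.4, 20, 0.008, 0, 0.006, 70], [0, 1.6, 20, 0.008, 0, 0.006, 70], [0, 0, 0, 0, 0, 0, 70], [0, 0, 0, 0, 0, 0, 44], [0, 0, 0, 0, 0, 0, 40], [0, 0, 0, 0, 0, 0, 40]],
  ],
)

```text
time: 15.75
tool_pos: [0.4138, 0.2527, 0.2139]
ee_rot: [3.134, 0.905, 3.135]
wrist_force: [1.9, 5.9, -3.0]
width: 0.0475
finger_force: 30.0
```

```bash
python3 p3.py "[G(0.0,.095),G(.3,.095),G(.55,.095)]" .05 .08
python3 - <<'E'
from h import *
p=eyes.snapshot("side")
im=cv2.resize(p["color"][150:230,300:420],(780,520),interpolation=cv2.INTER_CUBIC); cv2.imwrite("pics/c1.png",im[...,::-1])
E
```

```text
t15.75 [ 0.56 -0.07  2.06 -0.95  0.54 -0.32] G-CO mm [ -0.2  -0.4 102.6] az 0.003 t 0.905 F [ 1.9  5.9 -3. ] w 0.0475 f 30.0
[ 0.56 -0.06  2.06 -0.97  0.53 -0.3 ] err1e-23 v0.14 {'fore': 0.02, 'z': 0.04}
[ 0.52 -0.09  2.08 -0.89  0.45 -0.45] err2e-23 v1.15 {'fore': 0.02, 'z': 0.04}
[ 0.47 -0.11  2.1  -0.76  0.36 -0.65] err1e-20 v1.60 {'fore': 0.02, 'z': 0.04}
[ 0.42 -0.13  2.12 -0.53  0.3  -0.94] err6e-19 v2.32 {'fore': 0.02, 'z': 0.04}
[ 0.36 -0.15  2.14 -0.19  0.26 -1.35] err3e-27 v3.27 {'fore': 0.02, 'z': 0.04}
[ 0.32 -0.15  2.14  0.15  0.25 -1.74] err7e-17 v3.17 {'fore': 0.02, 'z': 0.04}
[ 0.27 -0.15  2.14  0.45  0.28 -2.1 ] err2e-22 v2.86 {'fore': 0.02, 'z': 0.04}
[ 0.22 -0.15  2.14  0.67  0.34 -2.38] err1e-15 v2.20 {'fore': 0.02, 'z': 0.04}
[ 0.18 -0.15  2.14  0.8   0.4  -2.57] err2e-07 v1.55 {'fore': 0.02, 'z': 0.04}
[5.1, 0.8, 4.8, 0.002, 0.005, -0.004]
[-1.0, -10.4, 1.2, -0.059, 0.0, -0.047]
[-0.5, -10.5, 0.6, -0.059, -0.0, -0.047]
[-0.0, -10.5, 0.0, -0.059, -0.0, -0.047]
[0.5, -10.5, -0.6, -0.059, 0.0, -0.047]
[-0.7, -8.7, 0.9, -0.049, -0.0, -0.039]
[-0.3, -8.8, 0.4, -0.049, 0.0, -0.039]
[0.0, -8.8, -0.0, -0.049, 0.0, -0.039]
[0.3, -8.8, -0.4, -0.049, 0.0, -0.039]
```

View pics/c1.png

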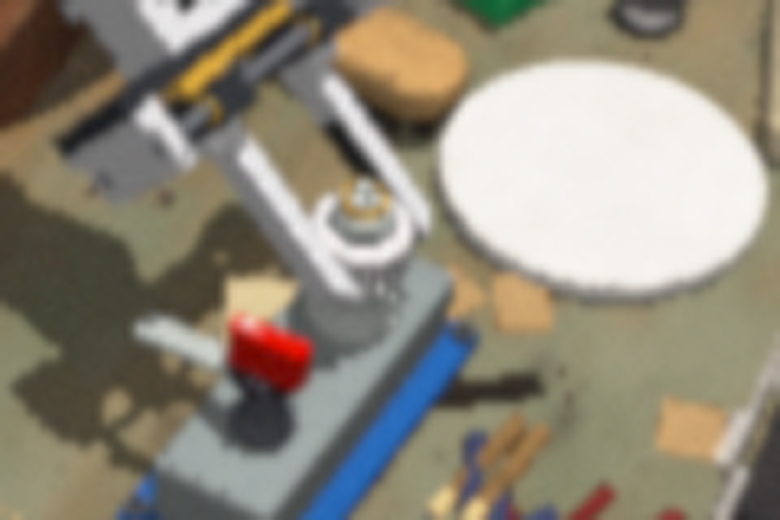

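Emit:
step_arm(
  commands=[
    [[2.4, 0, 1.8, 0, 0, 0, 40], [2.3, 0, 1.9, 0, 0, 0, 40], [0, 0, 0, 0, 0, 0, 40]],
  ],
)

```text
time: 16.18
tool_pos: [0.4138, 0.253, 0.2106]
ee_rot: [3.134, 0.909, 3.134]
wrist_force: [-16.2, 0.3, 14.0]
width: 0.0473
finger_force: 30.0
```

```bash
python3 -c "
from p3 import *; st()"
```

```text
t16.18 [ 0.56 -0.07  2.06 -0.97  0.53 -0.3 ] G-CO mm [  0.3  -0.3 100. ] az 0.002 t 0.909 F [-16.2   0.3  14. ] w 0.0473 f 30.0
```

Emit:
step_arm(
  commands=[
    [[-1.2, -5.6, -0.9, -0.0313, 0, -0.0249, 40], [0, -5.6, 0, -0.0313, 0, -0.0249, 40], [0, -5.6, 0, -0.0313, 0, -0.0249, 40], [0, -5.6, 0, -0.0313, 0, -0.0249, 40], [0, -5.6, 0, -0.0313, 0, -0.0249, 40], [0, -5.6, 0, -0.0313, 0, -0.0249, 40], [0, -5.6, 0, -0.0313, 0, -0.0249, 40], [0, 0, 0, 0, 0, 0, 40]],
  ],
)

```text
time: 17.18
tool_pos: [0.4189, 0.2138, 0.2111]
ee_rot: [3.136, 0.91, -2.869]
wrist_force: [-2.8, 5.7, 3.0]
width: 0.048
finger_force: 30.0
```

```bash
python3 -c "
from p3 import *; st()"
```

```text
t17.18 [ 0.38 -0.15  2.14 -0.3   0.26 -1.22] G-CO mm [  0.   -0.4 100.7] az 0.280 t 0.910 F [-2.8  5.7  3. ] w 0.0480 f 30.0
```

Emit:
step_arm(
  commands=[
    [[0.8, -5.6, 0.6, -0.0313, 0, -0.0249, 40], [0, -5.6, 0, -0.0313, 0, -0.0249, 40], [0, -5.6, 0, -0.0313, 0, -0.0249, 40], [0, -5.6, 0, -0.0313, 0, -0.0249, 40], [0, -5.6, 0, -0.0313, 0, -0.0249, 40], [0, -5.6, 0, -0.0313, 0, -0.0249, 40], [0, 0, 0, 0, 0, 0, 40]],
  ],
)

```text
time: 18.05
tool_pos: [0.432, 0.1827, 0.2111]
ee_rot: [3.14, 0.909, -2.626]
wrist_force: [3.0, 8.5, 3.8]
width: 0.0476
finger_force: 30.0
```

```bash
python3 -c "
from p3 import *; st()"
```

```text
t18.05 [ 0.2  -0.16  2.14  0.75  0.37 -2.49] G-CO mm [-1.000e-01 -6.000e-01  1.005e+02] az 0.517 t 0.909 F [3.  8.5 3.8] w 0.0476 f 30.0
```

Emit:
step_arm(
  commands=[
    [[-1.6, 0, -1.2, 0, 0, 0, 64], [0, 0, 0, 0, 0, 0, 64], [0, 5.6, 0, 0.0313, 0, 0.0249, 64], [0, 5.6, 0, 0.0313, 0, 0.0249, 64], [0, 5.6, 0, 0.0313, 0, 0.0249, 64], [0, 5.6, 0, 0.0313, 0, 0.0249, 64], [0, 5.6, 0, 0.0313, 0, 0.0249, 64], [0, 5.6, 0, 0.0313, 0, 0.0249, 64], [0, 5.6, 0, 0.0313, 0, 0.0249, 64], [0, 5.6, 0, 0.0313, 0, 0.0249, 64], [0, 5.6, 0, 0.0313, 0, 0.0249, 64], [0, 5.6, 0, 0.0313, 0, 0.0249, 64], [0, 5.6, 0, 0.0313, 0, 0.0249, 64], [0, 5.6, 0, 0.0313, 0, 0.0249, 64], [0, 5.6, 0, 0.0313, 0, 0.0249, 64], [0, 5.6, 0, 0.0313, 0, 0.0249, 64], [0, 0, 0, 0, 0, 0, 64]],
  ],
)

```text
time: 20.18
tool_pos: [0.4111, 0.2567, 0.2092]
ee_rot: [3.14, 0.902, 3.097]
wrist_force: [0.2, 0.7, 0.3]
width: 0.0638
finger_force: 0.0
```

```bash
python3 -c "
from p3 import *; st()"
```

```text
t20.18 [ 0.59 -0.06  2.05 -0.99  0.58 -0.24] G-CO mm [-3.3 -2.9 97.6] az -0.043 t 0.902 F [0.2 0.7 0.3] w 0.0638 f 0.0
```

Emit:
step_arm(
  commands=[
    [[-6, 3, -0.6, 0, 0, 0, 64], [0, 0, 0, 0, 0, 0, 64], [0, 0, 0, 0, 0, 0, 44], [0, 0, 0, 0, 0, 0, 40], [0, 0, 0, 0, 0, 0, 40], [1.9, 0, 1.5, 0, 0, 0, 40], [1.9, 0, 1.5, 0, 0, 0, 40], [0, -5.6, 0, -0.0313, 0, -0.0249, 40], [0, -5.6, 0, -0.0313, 0, -0.0249, 40], [0, -5.6, 0, -0.0313, 0, -0.0249, 40], [0, -5.6, 0, -0.0313, 0, -0.0249, 40], [0, -5.6, 0, -0.0313, 0, -0.0249, 40], [0, -5.6, 0, -0.0313, 0, -0.0249, 40], [0, 0, 0, 0, 0, 0, 40]],
  ],
)

```text
time: 21.92
tool_pos: [0.417, 0.2257, 0.2118]
ee_rot: [3.139, 0.907, -2.948]
wrist_force: [-9.7, -3.6, 9.3]
width: 0.0474
finger_force: 30.0
```

```bash
python3 -c "
from p3 import *; st()"
```

```text
t21.93 [ 0.44 -0.13  2.12 -0.63  0.32 -0.82] G-CO mm [ 6.00e-01 -1.00e-01  1.01e+02] az 0.196 t 0.907 F [-9.7 -3.6  9.3] w 0.0474 f 30.0
```

Emit:
step_arm(
  commands=[
    [[0, -5.6, 0, -0.0313, 0, -0.0249, 40], [0, -5.6, 0, -0.0313, 0, -0.0249, 40], [0, -5.6, 0, -0.0313, 0, -0.0249, 40], [0, -5.6, 0, -0.0313, 0, -0.0249, 40], [0, 0, 0, 0, 0, 0, 40]],
  ],
)

```text
time: 22.55
tool_pos: [0.423, 0.2041, 0.2118]
ee_rot: [3.14, 0.908, -2.788]
wrist_force: [-5.6, -1.0, 7.9]
width: 0.0473
finger_force: 30.0
```

```bash
python3 -c "
from p3 import *; st()"
```

```text
t22.55 [ 0.32 -0.16  2.14  0.11  0.26 -1.7 ] G-CO mm [  0.5  -0.2 101. ] az 0.355 t 0.908 F [-5.6 -1.   7.9] w 0.0473 f 30.0
```

Emit:
step_arm(
  commands=[
    [[0.4, -5.6, 0.3, -0.0313, 0, -0.0249, 40], [0, -5.6, 0, -0.0313, 0, -0.0249, 40], [0, -5.6, 0, -0.0313, 0, -0.0249, 40], [0, -5.6, 0, -0.0313, 0, -0.0249, 40], [0, 0, 0, 0, 0, 0, 40]],
  ],
)

```text
time: 23.18
tool_pos: [0.4324, 0.1837, 0.2118]
ee_rot: [-3.14, 0.908, -2.627]
wrist_force: [-4.2, 0.4, 8.4]
width: 0.0483
finger_force: 30.0
```

```bash
python3 -c "
from p3 import *; st()"
```

```text
t23.18 [ 0.2  -0.16  2.14  0.74  0.37 -2.47] G-CO mm [ 5.00e-01 -1.00e-01  1.01e+02] az 0.514 t 0.908 F [-4.2  0.4  8.4] w 0.0483 f 30.0
```

Emit:
step_arm(
  commands=[
    [[-1.6, 0, -1.2, 0, 0, 0, 64], [0, 0, 0, 0, 0, 0, 64], [0, 5.6, 0, 0.0313, 0, 0.0249, 64], [0, 5.6, 0, 0.0313, 0, 0.0249, 64], [0, 5.6, 0, 0.0313, 0, 0.0249, 64], [0, 5.6, 0, 0.0313, 0, 0.0249, 64], [0, 5.6, 0, 0.0313, 0, 0.0249, 64], [0, 5.6, 0, 0.0313, 0, 0.0249, 64], [0, 5.6, 0, 0.0313, 0, 0.0249, 64], [0, 5.6, 0, 0.0313, 0, 0.0249, 64], [0, 5.6, 0, 0.0313, 0, 0.0249, 64], [0, 5.6, 0, 0.0313, 0, 0.0249, 64], [0, 5.6, 0, 0.0313, 0, 0.0249, 64], [0, 5.6, 0, 0.0313, 0, 0.0249, 64], [0, 5.6, 0, 0.0313, 0, 0.0249, 64], [0, 5.6, 0, 0.0313, 0, 0.0249, 64], [0, 0, 0, 0, 0, 0, 64]],
  ],
)

```text
time: 25.3
tool_pos: [0.4116, 0.259, 0.2107]
ee_rot: [3.141, 0.902, 3.098]
wrist_force: [0.4, -0.5, 0.8]
width: 0.0644
finger_force: 0.0
```

```bash
python3 p3.py "[G(-.04,.1025)]" .05 .17
```

```text
t25.30 [ 0.59 -0.05  2.05 -0.99  0.59 -0.25] G-CO mm [-2.9 -0.5 99.1] az -0.043 t 0.902 F [ 0.4 -0.5  0.8] w 0.0644 f 0.0
[ 0.58 -0.06  2.04 -0.97  0.59 -0.27] err5e-23 v0.19 {'fore': 0.01, 'z': 0.04}
[-4.8, 0.2, 0.1, -0.002, 0.002, -0.003]
```

Emit:
step_arm(
  commands=[
    [[-4.8, 0.2, 0, 0, 0, 0, 64], [0, 0, 0, 0, 0, 0, 64], [0, 0, 0, 0, 0, 0, 44], [0, 0, 0, 0, 0, 0, 40], [0, 0, 0, 0, 0, 0, 40], [1.9, 0, 1.5, 0, 0, 0, 40], [1.9, 0, 1.5, 0, 0, 0, 40], [0, -5.6, 0, -0.0313, 0, -0.0249, 40], [0, -5.6, 0, -0.0313, 0, -0.0249, 40], [0, -5.6, 0, -0.0313, 0, -0.0249, 40], [0, -5.6, 0, -0.0313, 0, -0.0249, 40], [0, 0, 0, 0, 0, 0, 40]],
  ],
)

```text
time: 26.8
tool_pos: [0.4154, 0.2365, 0.2122]
ee_rot: [3.137, 0.907, -3.029]
wrist_force: [-8.5, 0.2, 8.3]
width: 0.0474
finger_force: 30.0
```

```bash
python3 -c "
from p3 import *; st()"
```

```text
t26.80 [ 0.49 -0.11  2.1  -0.82  0.4  -0.56] G-CO mm [  0.7  -0.3 101.3] az 0.118 t 0.907 F [-8.5  0.2  8.3] w 0.0474 f 30.0
```

Emit:
step_arm(
  commands=[
    [[0, -5.6, 0, -0.0313, 0, -0.0249, 40], [0, -5.6, 0, -0.0313, 0, -0.0249, 40], [0, -5.6, 0, -0.0313, 0, -0.0249, 40], [0, 0, 0, 0, 0, 0, 40]],
  ],
)

```text
time: 27.3
tool_pos: [0.4182, 0.22, 0.2117]
ee_rot: [3.138, 0.907, -2.91]
wrist_force: [-1.4, 3.7, 3.5]
width: 0.0478
finger_force: 30.0
```

```bash
python3 -c "
from p3 import *; st()"
```

```text
t27.30 [ 0.41 -0.14  2.13 -0.48  0.29 -1.  ] G-CO mm [  0.6  -0.3 100.8] az 0.237 t 0.907 F [-1.4  3.7  3.5] w 0.0478 f 30.0
```

Emit:
step_arm(
  commands=[
    [[1.6, 0, 1.2, 0, 0, 0, 40], [1.6, 0, 1.2, 0, 0, 0, 40], [0, 0, 0, 0, 0, 0, 40]],
  ],
)

```text
time: 27.68
tool_pos: [0.4182, 0.2202, 0.2078]
ee_rot: [3.141, 0.907, -2.906]
wrist_force: [-2.2, 1.2, 6.2]
width: 0.0475
finger_force: 30.0
```

```bash
python3 -c "
from p3 import *; st()"
```

```text
t27.68 [ 0.41 -0.14  2.13 -0.5   0.28 -0.98] G-CO mm [ 0.6 -0.2 96.9] az 0.236 t 0.907 F [-2.2  1.2  6.2] w 0.0475 f 30.0
```

Emit:
step_arm(
  commands=[
    [[1.6, 0, 1.2, 0, 0, 0, 40], [1.6, 0, 1.2, 0, 0, 0, 40], [1.6, 0, 1.2, 0, 0, 0, 40], [1.6, 0, 1.2, 0, 0, 0, 40], [1.2, 0, 0.9, 0, 0, 0, 40], [0, 0, 0, 0, 0, 0, 40]],
  ],
)

```text
time: 28.42
tool_pos: [0.4181, 0.2202, 0.1991]
ee_rot: [3.141, 0.908, -2.906]
wrist_force: [-7.0, -0.5, 11.0]
width: 0.0476
finger_force: 30.0
```

```bash
python3 -c "
from p3 import *; st()"
```

```text
t28.43 [ 0.41 -0.12  2.14 -0.55  0.26 -0.93] G-CO mm [ 0.6 -0.2 88.3] az 0.236 t 0.908 F [-7.  -0.5 11. ] w 0.0476 f 30.0
```

Emit:
step_arm(
  commands=[
    [[1.2, 0, 0.9, 0, 0, 0, 40], [1.2, 0, 0.9, 0, 0, 0, 40], [0, 0, 0, 0, 0, 0, 40]],
  ],
)

```text
time: 28.8
tool_pos: [0.4182, 0.2202, 0.1976]
ee_rot: [3.141, 0.911, -2.906]
wrist_force: [-18.1, -5.5, 21.4]
width: 0.0476
finger_force: 30.0
```

```bash
python3 -c "
from p3 import *; st()"
```

```text
t28.80 [ 0.41 -0.12  2.14 -0.57  0.26 -0.91] G-CO mm [ 1.  -0.  87.3] az 0.236 t 0.911 F [-18.1  -5.5  21.4] w 0.0476 f 30.0
```

Emit:
step_arm(
  commands=[
    [[0.8, 0, 0.6, 0, 0, 0, 40], [0.8, 0, 0.6, 0, 0, 0, 40], [0, 0, 0, 0, 0, 0, 40], [0, 0, 0, 0, 0, 0, 40]],
  ],
)

```text
time: 29.3
tool_pos: [0.4184, 0.2203, 0.1967]
ee_rot: [3.141, 0.913, -2.906]
wrist_force: [-22.3, -8.4, 25.2]
width: 0.0478
finger_force: 30.0
```

```bash
python3 -c "
from p3 import *; st()
p=eyes.snapshot('side')
print([(m['confidence'],np.round(m['xy'],1)) for m in models.tip_of(p,'collar_top')[:1]],proj(p,[np.r_[CO,.112],np.r_[CO,.096]]))"
```

```text
t29.30 [ 0.41 -0.12  2.14 -0.58  0.25 -0.9 ] G-CO mm [ 1.4  0.1 86.7] az 0.236 t 0.913 F [-22.3  -8.4  25.2] w 0.0478 f 30.0
[(0.5, array([356.3, 188.5]))] [[355.6785554  184.23529624]
 [355.21387919 187.98571391]]
```

Emit:
step_arm(
  commands=[
    [[0, 0, 0, 0, 0, 0, 40], [0, 0, 0, 0, 0, 0, 40], [0, 0, 0, 0, 0, 0, 40], [0, 0, 0, 0, 0, 0, 40]],
  ],
)

```text
time: 29.9
tool_pos: [0.4184, 0.2202, 0.1966]
ee_rot: [3.141, 0.913, -2.906]
wrist_force: [-22.2, -8.3, 25.1]
width: 0.0476
finger_force: 30.0
```

```bash
python3 -c "
from p3 import *; st(); print(robot.close_job())"
```

```text
t29.90 [ 0.41 -0.12  2.14 -0.58  0.25 -0.9 ] G-CO mm [ 1.4  0.1 86.6] az 0.236 t 0.913 F [-22.2  -8.3  25.1] w 0.0476 f 30.0
the job is handed in; nothing more can be done
None
```

The job is handed in at 29.9 s with the knob turned about 90° to its stop and the collar over the pins, gripped and pressed home; no verdict came back, I read these from force, height and camera rather than the joint values, and I viewed 12 pictures, two over the limit of 10.

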